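# Swap the objective can in the bottle rack for the bottle that belongs there

### The job

The objective can has been put into the middle place of the bottle rack, where the small bottle belongs, and the two tall bottles on either side leave no room for fingers. First park both tall bottles standing in the shallow dark tray, then stand the can in the round black stand and after that the small bottle in the middle of the rack, and finally put each tall bottle back where it stood at the start. Keep everything upright.

Things in the scene. Friction and masses are not known exactly. Their poses are not given: they have to be found in the camera images.
- rack: Fixed aluminium bottle rack, 72 mm wide (x axis), 188 mm long (y axis, the row): three places at y = -54, 0, +54 mm. Origin under its centre, on the worktop; inner floor 4 mm up, inside 62 x 178 mm. Walls 5 mm thick, 33 mm high, but each long side is raised to 66 mm for 44 mm beside the middle, so what stands there can be gripped only along the row. It stands on the left.
- rack_middle (a point): The rack's middle place, on its inner floor, 4 mm above the worktop; axes as the rack's. Beware: between the tray and the right-hand area a black micromanipulator hangs from the microscope, from 0.04 to 0.36 m above the worktop, over about x 0.44 to 0.60, y 0.0 to -0.17. Go round it in front, near the robot (x about 0.33).
- tray: Shallow fixed grey plastic tray with a black rubber mat, 150 mm (x axis) by 86 mm (y axis), rim 16 mm high and 4 mm thick, inner floor 6 mm above the worktop. Origin under its centre, on the worktop. It lies in front of the robot. Both tall bottles fit side by side along its x axis (say at x = -35 and +35 mm).
- stand: Low round black stand, fixed, 80 mm across and 12 mm high, with a round seat 56 mm across and 8 mm deep in which the can stands. Origin under its centre. The stand and the small bottle stand near the right-hand corner of the worktop, about 0.1 m apart, either way round; the worktop is turned about 25 degrees anticlockwise.
- stand_seat (a point): Centre of the stand's seat, on its floor, 4 mm above the worktop.
- bottle_oil: Tall amber-brown bottle with a black cap, 46 mm across, 95 mm high; the cap (does not turn) is 30 mm across, from 81 to 95 mm above the foot, with a sloping shoulder below it: pinch the cap. Starts in one end place of the rack, on its floor. Origin at the centre of the underside, z up. Mass 0.08 to 0.17 kg.
- bottle_medium: Tall pink bottle with a white cap, 42 mm across, 87 mm high; the cap (fixed) is 28 mm across and reaches from 74 to 87 mm above the foot, with a sloping shoulder below it: pinch the cap. It starts in the other end place of the rack. Origin at the centre of the underside, z up. Mass 0.06 to 0.12 kg.
- objective_can: Screw can of a spare objective, a plain cylinder 40 mm across and 61 mm high, ribbed, black below and cream above (lid fixed). It starts in the middle place of the rack, about 11 mm from each tall bottle. Origin at the centre of the underside, z up. Mass about 0.09 kg.
- bottle_buffer: Small white bottle with a blue cap, 34 mm across the body, 65 mm high (body to 55 mm, cap 24 mm across); it starts on the worktop outside the rack. Origin at the centre of the underside, z up. Mass about 0.045 kg.
Not all that is in view belongs to the job. Leave any green look-alike of the bottle_oil alone.

How it is judged (in metres and radians):
On the way, in this order (a step that is already met when the one before it is completed fails the run):
1. both tall bottles stand in the tray (y of bottle_oil in the frame of tray between -0.03 and 0.03 m and x of bottle_oil in the frame of tray between -0.062 and 0.062 m and z of each of bottle_oil, bottle_medium in the frame of tray below 0.012 m and angle between each of bottle_oil, bottle_medium's own z axis and vertical below 0.12 rad and linear speed of each of bottle_oil, bottle_medium below 0.02 m/s and y of bottle_medium in the frame of tray between -0.03 and 0.03 m and x of bottle_medium in the frame of tray between -0.062 and 0.062 m), for 0.2 s.
2. the can stands in the seat of the stand (horizontal distance between objective_can and stand_seat below 0.012 m and z of objective_can in the frame of stand_seat below 0.004 m and angle between objective_can's own z axis and vertical below 0.12 rad and linear speed of objective_can below 0.02 m/s), for 0.2 s.
3. the small bottle stands in the middle place of the rack (horizontal distance between bottle_buffer and rack_middle below 0.015 m and z of bottle_buffer in the frame of rack_middle below 0.004 m and angle between bottle_buffer's own z axis and vertical below 0.12 rad and linear speed of bottle_buffer below 0.02 m/s), for 0.2 s.
At the end, for the whole second after the job is handed in: The can stands in the stand's seat (within 12 mm of its centre), the small bottle stands on the rack's floor within 15 mm of the middle place, each tall bottle stands within 15 mm of where it stood at the start; all are upright and at rest (all of step 2 and all of step 3 and distance of each of bottle_oil, bottle_medium from where it was at the start of the episode below 0.015 m and angle between each of bottle_oil, bottle_medium's own z axis and vertical below 0.12 rad and linear speed of each of bottle_oil, bottle_medium below 0.02 m/s); the robot touches nothing.
It fails at once if a bottle or the can is tipped over (angle between any of bottle_oil, bottle_medium, objective_can, bottle_buffer's own z axis and vertical above 0.7 rad).
It also fails if it takes over 131 s, if anything falls off the work surface, if the arm or the gripper's body presses on something with over 40 N, if the wrist force passes 120 N, or if a joint passes its speed limit or range.

### The arm

A 6-joint arm with a two-finger parallel gripper is mounted at the origin on a cart in front of the work surface, level with it; the furniture and walls round the work are solid. World frame = base frame: x ahead of the robot, y to its left, z up, the work surface at z = 0. Lengths are in mm, angles in rad, forces in N, time in s.
With the tool pointing down it reaches from about 350 to 775 mm from the base axis. Payload 7.3 kg.
Tool frame: the origin (TCP) lies on the centre line of the jaws, within the pads' length; the fingertips stand 8 mm ahead of it and the grasp point (between the pads) lies 11 mm behind it; z points along the fingers, y is the line along which they close (so a half turn about z gives the same grasp; the last joint's range is limited). The gripper opens to 92 mm and grips with 3 to 60 N. Pads are 19 mm wide; open, the fingers measure 130 mm over their backs; the gripper's body (75 mm by 190 mm) begins 47 mm behind the grasp point.
Start: joints at [-1.42, 0.342, 1.524, -0, 1.275, -0.146], TCP at [153.565, -502.058, 234.741] pointing down, gripper open.
Joint ranges: [-2.53, 2.53], [-0.77, 2.02], [0.04, 2.7], [-1, 4.14], [0.28, 2.66], [-3.11, 3.11]. Speed limits (rad/s): [2.57, 2.57, 3.14, 3.14, 3.14, 3.14].

### API

Orientations are given as a 3x3 rotation matrix whose columns are the frame's x, y, z axes.
In Python, from workcell import manip gives the robot as it stands.
- The arm moves only by the tool jog_arm, never from a script. Its argument "steps" is a list of rows, each an object with "claw": the opening, from 0 (shut) to 1 (fully open); "offset": the shift along the world's x, y, z in mm, a list of three; "roll": the turn about the world's z in rad. In form: [{"claw": claw, "offset": [dx, dy, dz], "roll": roll}, ...]. A call has 1 to 10 rows; each row shifts and turns the commanded pose from where the row before left it; what a row does not reach is not made up. A row lasts 1/8 s, in which the tool goes at most 62.5 mm and 10.7 degrees, less where a joint would pass 70% of its speed; a pose out of reach is approached as far as the arm can. A call with a gripper value outside its range is refused whole. The fingers move at their own pace and stop on an object; "newtons" is the grip in N (left out, the last holds). Time passes only in rows, so rows that do not move let the fingers close. It gives the time, the measured TCP pose, the force, the opening and the grip force at its end, in the units of the state.
- manip.read_state(): the state, without advancing time (a new reading comes with each control period).
- manip.get_image(name): name is "scene" or "side" or "wrist"; returns a dict with "img" (400x640x3 uint8, red, green, blue), "fx", "fy", "cx", "cy" (pixels), "rvec" (rotation vector, rad) and "tvec" (3), from world to camera coordinates, as OpenCV has them. Camera axes: x right, y down, z forward; pixel columns grow to the right and rows downward; lengths in mm; the calibration is good to about 2 mm. A picture is of the moment at which its call begins. There is no depth.
- manip.sign_off(): hands the job in; it is judged then, once.
Trained networks look in a picture, given as the dict that the camera call returned (one of the last four; its "shot" number tells which), for a name from the list of things; names that differ only in an ending like _2 or _b are one class to them, and where a whole thing is asked for, a point or a joint stands for the part that bears it (a point fixed in the world has none). Each returns a list of dicts, best first, with "score" (0 to 1); they miss things now and then, are a little off and sometimes report something else, mostly with a low value. They report only what shows in the picture. A call takes as long as a camera call. They do not tell look-alikes from the thing itself.
- manip.silhouettes(name, picture): "mask" (400x640 bool, what is visible of it) and "extent" ([centre column, centre row, width, height] in pixels, round what is visible of it).
The state is a dict: "t": time; "joint_pos": joint angles; "qvel": joint speeds; "tau": joint torques, N m; "tcp_pos": TCP position; "tool_rot": TCP orientation; "wrist_force": force on the tool from outside, world axes, zero at the start; "torque": the same for the moment, N m; "gripper_width": finger opening in mm; "finger_force": force on a finger pad.
Only numpy, scipy, OpenCV 4.12 (cv2) and the standard library are available. Lean on these libraries where they do the work, as an engineer would, in place of code of your own. Each camera call takes 0.05 s, during which the arm holds its last target. There are 200 camera calls.

## Working session

There is one attempt and no reset: what is moved stays moved. The work goes in short steps, Python scripts to look and compute and a tool call to move; the robot and the scene stay as the last step left them, time stands still between calls to the robot, and variables do not carry over. Pictures are saved under pics/ and viewed, at most 14 in all, crops included, and the job is handed in when it is done.

Besides the shell and the picture viewer there is one more tool, called after "Request:" by a JSON object that holds its "method" and its "body". jog_arm: Moves the arm, as the interface text tells. Its arguments: {"type":"object","properties":{"steps":{"type":"array"},"newtons":{"type":"number"}},"required":["steps"]}

```bash
ls; mkdir -p pics; cat > h.py <<'E'
import numpy as np, cv2
from workcell import manip
def P(p):
    R,_=cv2.Rodrigues(np.array(p["rvec"],float)); return R,np.array(p["tvec"],float).ravel()
def proj(p,X):
    R,t=P(p); c=R@np.array(X,float)+t; return np.array([p["fx"]*c[0]/c[2]+p["cx"],p["fy"]*c[1]/c[2]+p["cy"]])
def ray(p,uv):
    R,t=P(p); d=R.T@np.array([(uv[0]-p["cx"])/p["fx"],(uv[1]-p["cy"])/p["fy"],1.]); return -R.T@t,d/np.linalg.norm(d)
def plane(p,uv,z):
    o,d=ray(p,uv); return o+d*(z-o[2])/d[2]
def tri(l):
    A=np.zeros((3,3));b=np.zeros(3)
    for p,uv in l:
        o,d=ray(p,uv); M=np.eye(3)-np.outer(d,d); A+=M;b+=M@o
    return np.linalg.solve(A,b)
def save(p,n): cv2.imwrite("pics/"+n,p["img"][:,:,::-1])
E
python3 - <<'E'
from h import *
s=manip.read_state(); print(s["t"],s["tcp_pos"],s["tool_rot"],s["gripper_width"])
for c in ["scene","side","wrist"]:
    p=manip.get_image(c); save(p,c+"0.png"); print(c,ray(p,(320,200)),p["fx"])
    for n in ["rack","tray","stand","bottle_oil","bottle_medium","objective_can","bottle_buffer"]:
        print(n,[(round(d["score"],2),np.round(d["extent"]).tolist()) for d in manip.silhouettes(n,p)[:3]])
E
```

```text
pics
0.0 [ 153.49384503 -501.64486166  234.03851106] [[ 9.56284914e-01  2.92436499e-01 -2.40387072e-04]
 [ 2.92436512e-01 -9.56283678e-01  1.55373169e-03]
 [ 2.24489624e-04 -1.55610814e-03 -9.99998764e-01]] 91.99387911440925
scene (array([-52.48854766, -42.64894707, 720.86883403]), array([ 0.57294353,  0.02649837, -0.81916637])) 366.53229606501975
rack [(0.81, [228.0, 184.0, 88.0, 50.0])]
tray [(0.45, [280.0, 174.0, 10.0, 6.0]), (0.18, [447.0, 194.0, 35.0, 26.0])]
stand [(0.9, [447.0, 197.0, 38.0, 31.0])]
bottle_oil [(0.95, [249.0, 169.0, 22.0, 33.0]), (0.89, [384.0, 212.0, 23.0, 36.0]), (0.84, [353.0, 227.0, 25.0, 32.0])]
bottle_medium [(0.82, [200.0, 179.0, 26.0, 32.0])]
objective_can [(0.76, [223.0, 173.0, 16.0, 12.0])]
bottle_buffer [(0.67, [448.0, 196.0, 36.0, 26.0])]
side (array([363.11697534, 826.01922549, 757.21506835]), array([ 0.04750096, -0.76355695, -0.64399103])) 463.1355551749163
rack [(0.64, [288.0, 283.0, 50.0, 83.0])]
tray [(0.61, [297.0, 223.0, 65.0, 41.0])]
stand [(0.56, [308.0, 142.0, 11.0, 17.0]), (0.49, [282.0, 273.0, 22.0, 30.0])]
bottle_oil [(0.85, [348.0, 185.0, 16.0, 42.0]), (0.67, [276.0, 248.0, 27.0, 36.0]), (0.63, [330.0, 164.0, 18.0, 38.0])]
bottle_medium [(0.75, [287.0, 291.0, 25.0, 38.0])]
objective_can [(0.56, [281.0, 274.0, 18.0, 32.0])]
bottle_buffer [(0.73, [316.0, 150.0, 13.0, 27.0]), (0.62, [289.0, 283.0, 46.0, 85.0])]
wrist (array([ 228.49967727, -478.40224118,  384.70529575]), array([-0.28538201, -0.08096572, -0.95498778])) 294.46498869280686
rack []
tray []
stand []
bottle_oil []
bottle_medium []
objective_can []
bottle_buffer []
```

View pics/scene0.png

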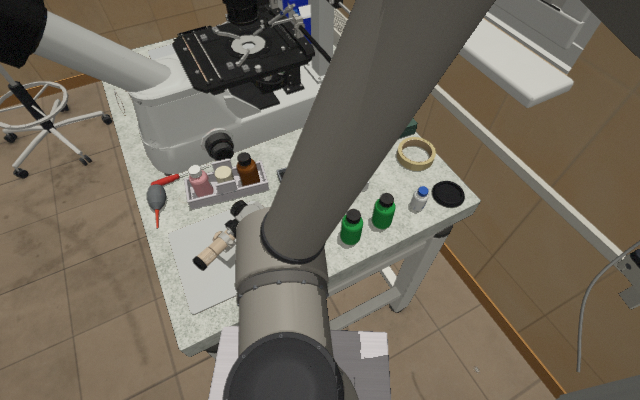

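View pics/side0.png

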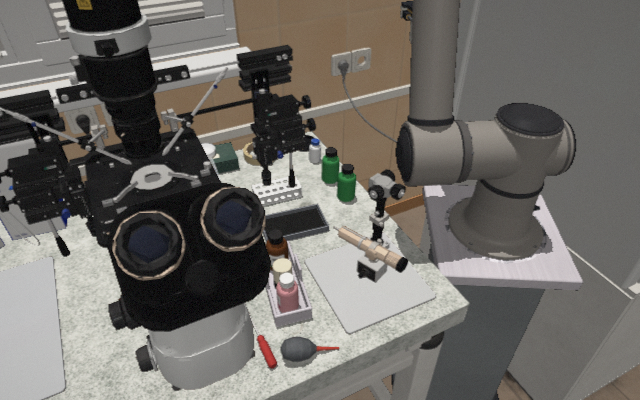

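The scene view shows the pink bottle (199,180), can (223,173), oil (247,168), the green look-alikes (352,227) and (384,211), the small bottle (421,199) and the stand (447,194). The side view shows the tray at (297,222) and a clamp post at (380,210).

```bash
python3 - <<'E'
from h import *
a=manip.get_image("scene"); b=manip.get_image("side")
def top(c,name,i):
    d=manip.silhouettes(name,c); return d[i]
# tri on cap tops from viewed pixels (rough), then plane intersections
pts={"med_cap":((194,171),(287,280)),"can_top":((223,172),(283,266)),"oil_cap":((244,157),(276,236)),
 "buffer_cap":((423,190),(315,142)),"green1":((353,215),(347,169)),"green2":((386,200),(330,152)),"post":((238,208),(385,187))}
for k,(u,v) in pts.items():
    X=tri([(a,u),(b,v)]); print(k,X.round(),(proj(a,X)-u).round(1),(proj(b,X)-v).round(1))
print("stand",plane(a,(447,194),12).round())
m=manip.silhouettes("tray",b)[0]["mask"].astype(np.uint8); 
c=max(cv2.findContours(m,0,1)[0],key=cv2.contourArea).reshape(-1,2)
W=np.array([plane(b,q,14)[:2] for q in c],np.float32); print("tray",cv2.minAreaRect(W))
for cam in (a,b):
    m=manip.silhouettes("rack",cam)[0]["mask"]
    for z in (0,33):
        c=max(cv2.findContours(m.astype(np.uint8),0,1)[0],key=cv2.contourArea).reshape(-1,2)
        print("rack",z,cv2.minAreaRect(np.array([plane(cam,q,z)[:2] for q in c],np.float32)))
for n,p in(("a",a),("b",b)):
    x,y=(170,130) if n=="a" else (220,190)
    save({"img":cv2.resize(p["img"][y:y+140,x:x+200],None,fx=4,fy=4,interpolation=cv2.INTER_CUBIC)},"crop_"+n+".png")
E
```

```text
med_cap [460. 264.  84.] [-0.1  0.2] [-0.2 -0.1]
can_top [477. 207.  61.] [-0.4  0.8] [-0.7 -0.6]
oil_cap [496. 156.  93.] [-0.4  0.9] [-0.8 -0.7]
buffer_cap [ 445. -251.   59.] [-0.3  0.7] [-0.4 -0.5]
green1 [355. -91.  87.] [-0.2  0.4] [-0.3 -0.3]
green2 [ 398. -162.   86.] [ 0.2 -0.3] [0.2 0.2]
post [285. 115. 200.] [-1.3  2.3] [-1.8 -1.4]
stand [ 473. -322.   12.]
tray ((476.3914489746094, 33.15644836425781), (150.8244171142578, 98.7781753540039), 21.582080841064453)
rack 0 ((507.19915771484375, 220.858154296875), (132.8255157470703, 196.905029296875), 20.023427963256836)
rack 33 ((481.5776672363281, 208.79527282714844), (126.74507141113281, 187.89112854003906), 20.023418426513672)
rack 0 ((479.8868103027344, 195.37255859375), (81.771728515625, 212.73440551757812), 16.872133255004883)
rack 33 ((474.7979431152344, 222.85659790039062), (78.20806884765625, 203.46328735351562), 16.872133255004883)
```

View pics/crop_a.png

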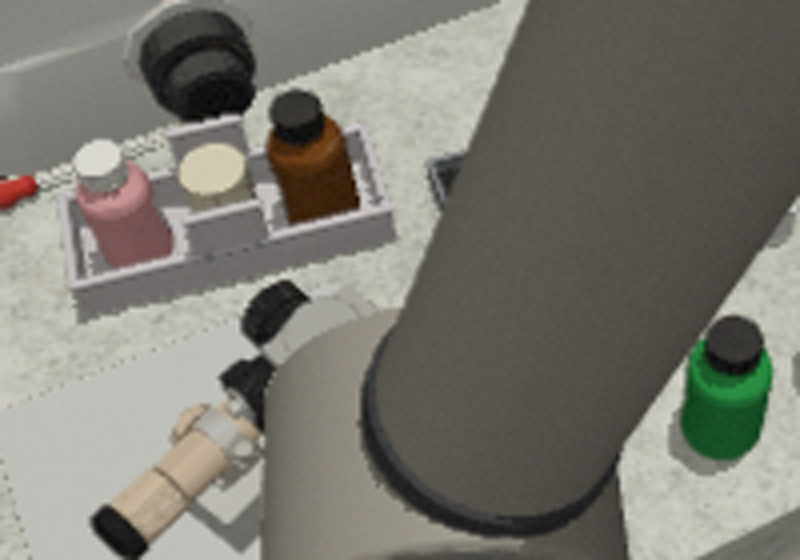

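View pics/crop_b.png

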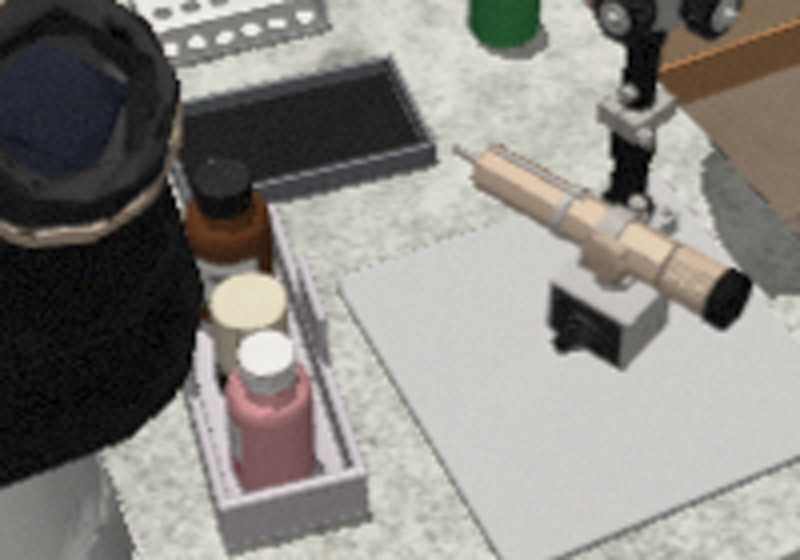

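The crops show the rack, can and caps clearly. The tray corner starts at crop_b (190,105), (385,60), (435,150). The microscope eyepieces are near the oil bottle in the side view. I'll check their position, then move the arm for a wrist view.

```bash
python3 - <<'E'
from h import *
a=manip.get_image("scene"); b=manip.get_image("side")
for v in ((234,218),(148,243)):
  for u in ((10,30),(30,40)):
    X=tri([(a,u),(b,v)]); print(X.round(),(proj(a,X)-u).round(1),(proj(b,X)-v).round(1))
  for z in (250,300,350,400,450): print(z,plane(b,v,z).round(), proj(a,plane(b,v,z)).round())
print([proj(b,X).round() for X in ((470,260,300),(497,155,300),(470,260,200),(497,155,200))])
E
```

```text
[476. 459. 410.] [ 1.3 -4.6] [4.7 4.8]
[480. 441. 392.] [ 1.6 -5.3] [5.3 5.4]
250 [537. 279. 250.] [172.  88.]
300 [520. 333. 300.] [132.  71.]
350 [503. 387. 350.] [85. 51.]
400 [486. 440. 400.] [30. 28.]
450 [469. 494. 450.] [-35.   1.]
[544. 505. 392.] [  3. -17.] [19.8 19.3]
[553. 488. 372.] [  3.3 -17.9] [20.6 19.9]
250 [657. 343. 250.] [158.  52.]
300 [628. 391. 300.] [121.  38.]
350 [599. 438. 350.] [79. 21.]
400 [570. 486. 400.] [29.  1.]
450 [541. 533. 450.] [-31. -23.]
[array([275., 188.]), array([268., 151.]), array([278., 234.]), array([271., 195.])]
```

Request:
{"method": "jog_arm", "body": {"steps": [{"claw":0.8,"offset":[30,45,10],"roll":0},{"claw":0.8,"offset":[30,45,10],"roll":0},{"claw":0.8,"offset":[25,50,10],"roll":0},{"claw":0.8,"offset":[25,50,0],"roll":0},{"claw":0.8,"offset":[20,50,0],"roll":0},{"claw":0.8,"offset":[20,50,0],"roll":0},{"claw":0.8,"offset":[10,50,0],"roll":0},{"claw":0.8,"offset":[10,50,0],"roll":0},{"claw":0.8,"offset":[5,50,0],"roll":0}], "newtons": 15}}

```text
t: 2.68
tcp_pos: [328.7, -60.5, 265.0]
tool_rot: [[0.956, 0.292, 0.001], [0.292, -0.956, -0.0], [0.001, 0.001, -1.0]]
wrist_force: [0.8, 0.2, -0.3]
gripper_width: 73.3
finger_force: 0.0
```

Request:
{"method": "jog_arm", "body": {"steps": [{"claw":0.8,"offset":[15,50,0],"roll":0},{"claw":0.8,"offset":[35,45,0],"roll":0},{"claw":0.8,"offset":[35,40,0],"roll":0},{"claw":0.8,"offset":[10,20,0],"roll":0},{"claw":0.8,"offset":[0,0,0],"roll":0},{"claw":0.8,"offset":[0,0,0],"roll":0}]}}

```text
t: 3.42
tcp_pos: [423.1, 92.4, 264.7]
tool_rot: [[0.956, 0.292, -0.0], [0.292, -0.956, -0.0], [-0.001, 0.0, -1.0]]
wrist_force: [-0.1, -0.9, 0.6]
gripper_width: 73.3
finger_force: 0.0
```

```bash
python3 - <<'E'
from h import *
a=manip.get_image("scene"); save(a,"s1.png")
p=manip.get_image("wrist"); save(p,"w1.png"); np.save("w1.npy",p,allow_pickle=True)
for c in (p,a):
  for n in ["rack","tray","bottle_oil","bottle_medium","objective_can","bottle_buffer","stand"]:
    print(n,[(round(d["score"],2),np.round(d["extent"]).tolist()) for d in manip.silhouettes(n,c)[:3]])
E
```

```text
rack [(0.76, [244.0, 100.0, 159.0, 74.0])]
tray [(0.9, [378.0, 142.0, 67.0, 116.0])]
bottle_oil [(0.77, [425.0, 243.0, 34.0, 35.0]), (0.64, [288.0, 101.0, 43.0, 43.0]), (0.59, [490.0, 232.0, 57.0, 29.0])]
bottle_medium [(0.94, [193.0, 103.0, 59.0, 35.0])]
objective_can [(0.85, [242.0, 104.0, 46.0, 36.0])]
bottle_buffer []
stand []
rack [(0.69, [226.0, 183.0, 84.0, 51.0])]
tray [(0.67, [302.0, 191.0, 55.0, 57.0])]
bottle_oil [(0.87, [249.0, 169.0, 23.0, 32.0]), (0.79, [384.0, 212.0, 25.0, 37.0]), (0.59, [352.0, 225.0, 24.0, 36.0])]
bottle_medium [(0.59, [200.0, 181.0, 26.0, 34.0])]
objective_can [(0.63, [222.0, 172.0, 15.0, 14.0]), (0.2, [302.0, 190.0, 56.0, 56.0])]
bottle_buffer [(0.64, [248.0, 168.0, 27.0, 34.0]), (0.54, [419.0, 199.0, 15.0, 21.0])]
stand [(0.56, [445.0, 194.0, 32.0, 28.0])]
```

View pics/w1.png

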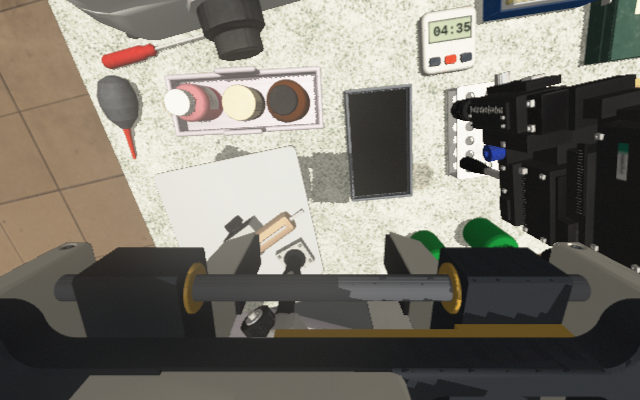

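The wrist view shows the rack rim corners at about (166,77), (320,67), (323,127), (176,137), the tray rim at (345,91), (411,85), (412,193), (352,201), the white cap at (177,103), the can lid at (243,103) and the black cap at (285,100).

```bash
python3 - <<'E'
from h import *
p=np.load("w1.npy",allow_pickle=True).item()
a=manip.get_image("scene")
for n,z in(("rack",33),("tray",16)):
    m=manip.silhouettes(n,p) if 0 else None
q=manip.get_image("wrist")
for n,z in(("rack",33),("tray",16),("objective_can",65),("bottle_medium",60),("bottle_oil",60)):
    for d in manip.silhouettes(n,q)[:2]:
        m=d["mask"].astype(np.uint8); c=max(cv2.findContours(m,0,1)[0],key=cv2.contourArea).reshape(-1,2)
        print(n,[np.round(x,1) for x in cv2.minAreaRect(np.array([plane(q,k,z)[:2] for k in c],np.float32))])
for l,z in (([(166,77),(320,67),(323,127),(176,137)],33),([(345,91),(411,85),(412,193),(352,201)],16),([(177,103)],91),([(285,100)],99),([(243,103)],65)):
    w=np.array([plane(q,u,z)[:2] for u in l]); print(w.round(1).tolist(),w.mean(0).round(1))
# two-view heights
for k,u,v in (("med",(177,103),(194.5,169.2)),("can",(243,103),(223.3,172.7)),("oil",(285,100),(244.2,156.8))):
    X=tri([(q,u),(a,v)]); print(k,X.round(1),(proj(q,X)-u).round(1))
save({"img":cv2.resize(q["img"][50:210,150:430],None,fx=2.8,fy=2.8,interpolation=cv2.INTER_CUBIC)},"w1c.png")
E
```

```text
rack [array([479.3, 208.7]), array([ 78.9, 188.3]), np.float64(20.5)]
tray [array([475.3,  28.2]), array([149.4,  86.7]), np.float64(22.2)]
tray [array([475.9, 215.6]), array([42.8, 56.7]), np.float64(17.0)]
objective_can [array([478.8, 203. ]), array([37.6, 48.6]), np.float64(17.0)]
bottle_medium [array([461.7, 259.2]), array([40.3, 65. ]), np.float64(17.0)]
bottle_oil [array([ 414.6, -139.6]), array([40. , 74.5]), np.float64(14.7)]
bottle_oil [array([379. , -68.7]), array([49.7, 21.6]), np.float64(64.7)]
[[478.7, 306.4], [543.4, 132.4], [477.8, 108.6], [411.4, 284.0]] [477.8 207.9]
[[527.7, 94.5], [558.9, 16.8], [427.0, -38.1], [391.2, 39.0]] [476.2  28. ]
[[459.8, 262.9]] [459.8 262.9]
[[495.7, 154.8]] [495.7 154.8]
[[478.4, 203.4]] [478.4 203.4]
med [460.  261.2  92.1] [1.2 0.3]
can [478.  205.4  60. ] [-0.6 -0.1]
oil [495.8 154.4  97.5] [0.6 0. ]
```

View pics/w1c.png

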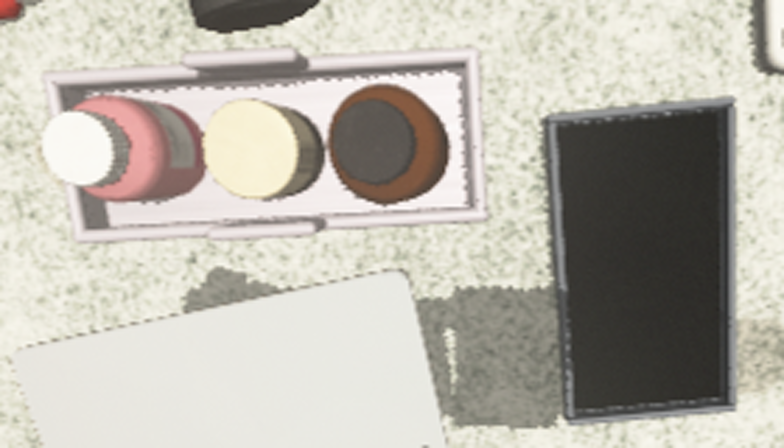

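The crop confirms the rim corners. I take the cap tops as white (177.5,102.9) and black (282.5,100.4), and the lid as (239.6,102.9). Next I check where the micromanipulator lies relative to the tray.

```bash
python3 - <<'E'
from h import *
print(manip.read_state()["joint_pos"])
q=np.load("w1.npy",allow_pickle=True).item()["img"]
a=cv2.imread("pics/s1.png")[:,:,::-1]; b=manip.get_image("side"); save(b,"side1.png")
f=lambda i,s:cv2.resize(i,None,fx=s,fy=s,interpolation=cv2.INTER_CUBIC)
A=f(a[100:250,240:440],2);B=f(b["img"][40:260,200:380],2);C=f(q[50:250,430:640],2)
o=np.zeros((600,790,3),np.uint8); o[:300,:400]=A; o[:440,400:760]=B[:,:360]; 
o[300:600,:400]=C[:300,:400]
save({"img":o},"mm.png")
E
```

```text
[ 3.90100112e-02  1.47788480e-01  1.70060360e+00 -9.75035239e-05
  1.29312264e+00  1.31296106e+00]
```

View pics/mm.png

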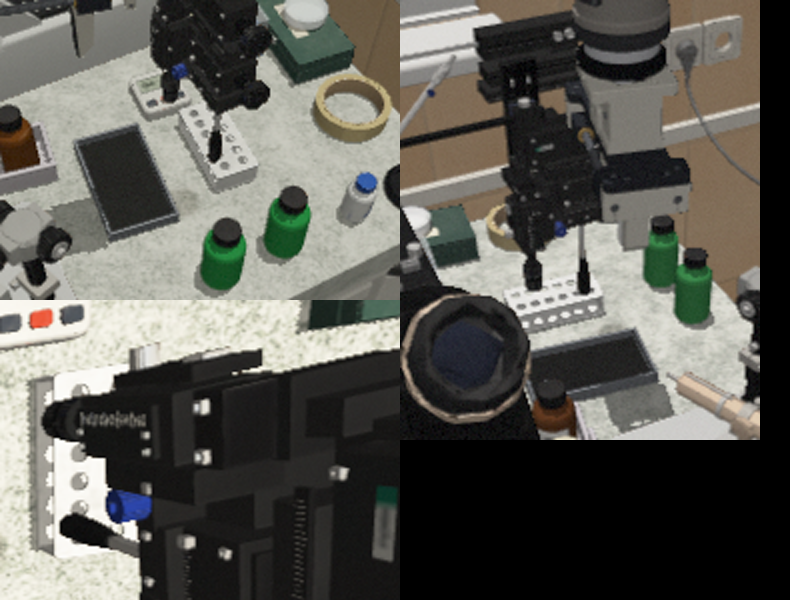

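```bash
python3 - <<'E'
from h import *
q=np.load("w1.npy",allow_pickle=True).item(); a=manip.get_image("scene"); b=manip.get_image("side")
for k,l in dict(tip1=[(a,(347.5,177.5)),(b,(291.5,185)),(q,(462,162))],tip2=[(a,(325,149)),(b,(266.5,182)),(q,(457,109))],blue=[(a,(329,135)),(b,(280,155)),(q,(488,153))]).items():
    X=tri(l); print(k,X.round(),[ (proj(p,X)-u).round(1).tolist() for p,u in l])
# left-lower body edge in wrist (500,250)..(500,130): at assumed heights
for z in (150,200,250,300,350): print(z,[plane(q,u,z)[:2].round().tolist() for u in ((500,250),(500,180),(500,100),(560,80))])
E
```

```text
tip1 [490. -80.  38.] [[-1.3, 0.8], [0.4, 0.0], [3.4, -0.9]]
tip2 [541. -26.  84.] [[-0.5, -0.5], [0.7, 1.0], [2.9, -0.1]]
blue [507. -35. 160.] [[-1.0, 0.9], [0.3, -0.1], [3.6, -1.4]]
150 [[421.0, -93.0], [486.0, -60.0], [549.0, -28.0], [578.0, -69.0]]
200 [[436.0, -53.0], [488.0, -27.0], [539.0, -1.0], [563.0, -34.0]]
250 [[450.0, -14.0], [490.0, 6.0], [530.0, 27.0], [548.0, 1.0]]
300 [[465.0, 25.0], [493.0, 40.0], [520.0, 54.0], [533.0, 36.0]]
350 [[479.0, 65.0], [495.0, 73.0], [511.0, 81.0], [518.0, 71.0]]
```

Request:
{"method": "jog_arm", "body": {"steps": [{"claw":0.8,"offset":[5,12,0],"roll":0.18},{"claw":0.8,"offset":[5,12,0],"roll":0.18},{"claw":0.8,"offset":[5,12,0],"roll":0.18},{"claw":0.8,"offset":[0,12,0],"roll":0.18},{"claw":0.8,"offset":[0,12,0],"roll":0.18},{"claw":0.8,"offset":[0,12,0],"roll":0.18},{"claw":0.8,"offset":[0,12,0],"roll":0.18},{"claw":0.8,"offset":[0,12,0],"roll":0.18},{"claw":0.8,"offset":[0,12,0],"roll":0.18}]}}

```text
t: 5.85
tcp_pos: [438.6, 201.3, 264.7]
tool_rot: [[-0.345, 0.939, 0.0], [0.939, 0.345, -0.0], [-0.0, 0.0, -1.0]]
wrist_force: [0.3, 0.8, 0.5]
gripper_width: 73.8
finger_force: 0.0
```

Request:
{"method": "jog_arm", "body": {"steps": [{"claw":0.8,"offset":[0,0,0],"roll":0.18},{"claw":0.8,"offset":[0,0,0],"roll":0.18},{"claw":0.8,"offset":[0,0,0],"roll":0.18},{"claw":0.8,"offset":[0,0,0],"roll":0.18},{"claw":0.8,"offset":[0,0,0],"roll":0.18},{"claw":0.8,"offset":[0,0,0],"roll":0.18},{"claw":0.8,"offset":[0,0,0],"roll":0.18},{"claw":0.8,"offset":[0,0,0],"roll":0.18},{"claw":0.8,"offset":[0,0,0],"roll":0.14},{"claw":0.8,"offset":[0,0,0],"roll":0}]}}

```text
t: 7.1
tcp_pos: [438.6, 201.0, 264.7]
tool_rot: [[-0.938, -0.347, -0.0], [-0.347, 0.938, 0.0], [0.0, 0.0, -1.0]]
wrist_force: [-0.0, -0.3, 0.2]
gripper_width: 73.6
finger_force: 0.0
```

```bash
python3 - <<'E'
from h import *
p=manip.get_image("wrist"); np.save("w2.npy",p,allow_pickle=True)
for n in ["rack","tray","bottle_oil","bottle_medium","objective_can"]:
    print(n,[(round(d["score"],2),np.round(d["extent"]).tolist()) for d in manip.silhouettes(n,p)[:3]])
save(p,"w2.png")
for X in ((460,262.5,91),(496.5,157,99),(477.5,207,65)): print(proj(p,X).round(1))
E
```

```text
rack [(0.76, [315.0, 201.0, 142.0, 70.0])]
tray [(0.83, [192.0, 147.0, 86.0, 110.0]), (0.47, [316.0, 201.0, 142.0, 68.0])]
bottle_oil [(0.94, [96.0, 23.0, 96.0, 46.0]), (0.74, [42.0, 29.0, 83.0, 58.0]), (0.61, [273.0, 204.0, 43.0, 50.0])]
bottle_medium [(0.96, [359.0, 205.0, 37.0, 44.0])]
objective_can [(0.85, [316.0, 203.0, 32.0, 36.0])]
[364.5 216.8]
[268.  217.4]
[315.4 207.4]
```

View pics/w2.png

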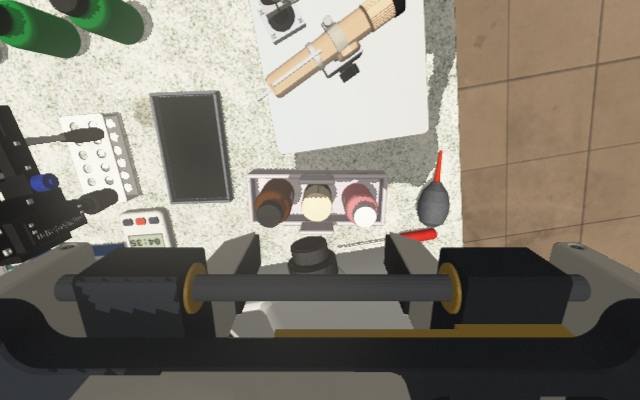

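The second wrist view shows the white cap at (365,216), the black cap at (269,215), the can lid at (317,205) and the tray (192,147).

```bash
python3 - <<'E'
from h import *
p=np.load("w2.npy",allow_pickle=True).item(); q=np.load("w1.npy",allow_pickle=True).item()
def blob(img,win,f):
    x0,y0,x1,y1=win; m=f(img[y0:y1,x0:x1].astype(int)).astype(np.uint8)
    n,l,s,c=cv2.connectedComponentsWithStats(m); i=1+np.argmax(s[1:,4]); x,y,w,h,A=s[i]; return (x0+x+(w-1)/2,y0+y+(h-1)/2),(w,h,A)
dark=lambda i:i.max(2)<75
white=lambda i:(i.min(2)>185)&(np.ptp(i,axis=2)<14)
for n,f,w in(("oil",dark,((260,80,305,120),(250,195,290,235))),("med",white,((160,85,192,120),(350,200,380,232)))):
    print(n,blob(q["img"],w[0],f),blob(p["img"],w[1],f))
for k,u,v,z in (("med",(177.5,102.9),(365,215.5),91),("oil",(282.5,100.4),(269,214.5),99),("can",(239.6,102.9),(317,205),65)):
    X=tri([(q,u),(p,v)]); print(k,X.round(1),(proj(q,X)-u).round(1),(proj(p,X)-v).round(1),plane(p,v,z)[:2].round(1),plane(q,u,z)[:2].round(1))
l=[(249,171),(387,171),(387,226),(250,227)]
for s in ("rack","tray"):
    z=dict(rack=33,tray=16)[s]; pp=manip.get_image("wrist"); d=manip.silhouettes(s,pp)[0]
    c=max(cv2.findContours(d["mask"].astype(np.uint8),0,1)[0],key=cv2.contourArea).reshape(-1,2)
    print(s,cv2.minAreaRect(np.array([plane(pp,k,z)[:2] for k in c],np.float32)))
E
```

```text
oil ((np.float64(296.0), np.float64(104.5)), (np.int32(1), np.int32(2), np.int32(2))) ((np.float64(271.0), np.float64(207.5)), (np.int32(23), np.int32(14), np.int32(92)))
med ((np.float64(176.5), np.float64(102.0)), (np.int32(26), np.int32(35), np.int32(553))) ((np.float64(366.5), np.float64(218.0)), (np.int32(26), np.int32(23), np.int32(390)))
med [459.3 263.4  87.4] [-0.1 -0.1] [-0.1 -0.1] [458.3 262.4] [459.7 261.6]
oil [494.1 156.8  95.4] [-0.1 -0.1] [-0.1 -0.1] [492.7 157.1] [494.2 156.3]
can [476.5 208.6  56.2] [-0.1 -0.1] [-0. -0.] [473.8 207.9] [477.  206.3]
rack ((480.53338623046875, 208.14633178710938), (91.34436798095703, 189.31736755371094), 20.241500854492188)
tray ((473.91729736328125, 28.824630737304688), (149.48779296875, 90.6682357788086), 22.349082946777344)
```

Request:
{"method": "jog_arm", "body": {"steps": [{"claw":0.6,"offset":[28,-22,-40],"roll":0},{"claw":0.6,"offset":[28,-22,-50],"roll":0},{"claw":0.6,"offset":[0,0,-40],"roll":0},{"claw":0.6,"offset":[0,0,-25],"roll":0},{"claw":0.6,"offset":[0,0,-15],"roll":0},{"claw":0.6,"offset":[0,0,0],"roll":0},{"claw":0.6,"offset":[0,0,0],"roll":0}]}}

```text
t: 8.48
tcp_pos: [495.3, 157.2, 95.8]
tool_rot: [[-0.938, -0.348, 0.002], [-0.348, 0.938, 0.0], [-0.002, -0.0, -1.0]]
wrist_force: [0.1, -0.2, 0.2]
gripper_width: 55.2
finger_force: 0.0
```

```bash
python3 - <<'E'
from h import *
a=manip.get_image("scene");b=manip.get_image("side");w=manip.get_image("wrist")
f=lambda i,s:cv2.resize(i,None,fx=s,fy=s,interpolation=cv2.INTER_CUBIC)
o=np.zeros((600,800,3),np.uint8); o[:300,:400]=f(a["img"][110:210,180:313],3)[:300,:399+1][:, :400] if 0 else f(a["img"][100:200,170:303],3.01)[:300,:400]
o[:300,400:]=f(b["img"][190:290,220:353],3.01)[:300,:400]; o[300:,:480]=f(w["img"],.75)
save({"img":o},"g1.png"); print(manip.read_state()["tcp_pos"])
E
```

```text
[495.16124308 157.12912503  95.79191653]
```

View pics/g1.png

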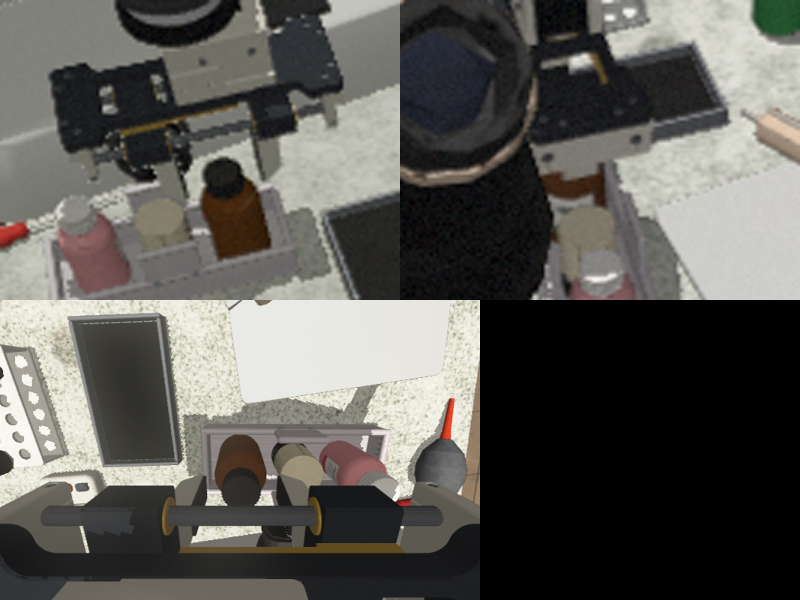

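The oil cap sits between the fingers. I'll close on it.

Request:
{"method": "jog_arm", "body": {"steps": [{"claw":0.2,"offset":[0,0,0],"roll":0},{"claw":0.2,"offset":[0,0,0],"roll":0},{"claw":0.2,"offset":[0,0,0],"roll":0},{"claw":0.2,"offset":[0,0,0],"roll":0}], "newtons": 25}}

```text
t: 9.12
tcp_pos: [494.7, 156.9, 94.8]
tool_rot: [[-0.938, -0.348, 0.0], [-0.348, 0.938, 0.0], [-0.0, -0.0, -1.0]]
wrist_force: [-0.1, 0.9, 1.0]
gripper_width: 29.2
finger_force: 25.0
```

Request:
{"method": "jog_arm", "body": {"steps": [{"claw":0.2,"offset":[0,0,20],"roll":0},{"claw":0.2,"offset":[0,0,35],"roll":0},{"claw":0.2,"offset":[0,0,30],"roll":0},{"claw":0.2,"offset":[-8,-15,0],"roll":-0.17},{"claw":0.2,"offset":[-8,-16,0],"roll":-0.17},{"claw":0.2,"offset":[-9,-16,0],"roll":-0.17},{"claw":0.2,"offset":[0,0,0],"roll":-0.17},{"claw":0.2,"offset":[0,0,0],"roll":-0.17},{"claw":0.2,"offset":[0,0,0],"roll":-0.17},{"claw":0.2,"offset":[0,0,0],"roll":-0.17}]}}

```text
t: 10.38
tcp_pos: [469.3, 109.9, 179.5]
tool_rot: [[-0.667, 0.745, -0.001], [0.745, 0.667, 0.0], [0.0, -0.0, -1.0]]
wrist_force: [-0.5, -0.5, -1.3]
gripper_width: 29.1
finger_force: 25.0
```

Request:
{"method": "jog_arm", "body": {"steps": [{"claw":0.2,"offset":[0,0,0],"roll":-0.17},{"claw":0.2,"offset":[0,0,0],"roll":-0.17},{"claw":0.2,"offset":[12,-18,0],"roll":0},{"claw":0.2,"offset":[12,-19,0],"roll":0},{"claw":0.2,"offset":[12,-19,0],"roll":0},{"claw":0.2,"offset":[0,0,0],"roll":0},{"claw":0.2,"offset":[0,0,-30],"roll":0},{"claw":0.2,"offset":[0,0,-30],"roll":0},{"claw":0.2,"offset":[0,0,-15],"roll":0},{"claw":0.2,"offset":[0,0,0],"roll":0}]}}

```text
t: 11.62
tcp_pos: [504.8, 54.4, 104.1]
tool_rot: [[-0.386, 0.922, -0.002], [0.922, 0.386, 0.0], [0.001, -0.002, -1.0]]
wrist_force: [0.2, -0.2, -0.7]
gripper_width: 29.0
finger_force: 25.0
```

Request:
{"method": "jog_arm", "body": {"steps": [{"claw":0.2,"offset":[0,0,-4],"roll":0},{"claw":0.2,"offset":[0,0,-3],"roll":0},{"claw":0.2,"offset":[0,0,0],"roll":0}]}}

```text
t: 12.0
tcp_pos: [505.7, 53.9, 98.0]
tool_rot: [[-0.386, 0.923, 0.001], [0.923, 0.386, 0.0], [-0.0, 0.001, -1.0]]
wrist_force: [0.2, 0.4, -1.1]
gripper_width: 29.4
finger_force: 25.0
```

Request:
{"method": "jog_arm", "body": {"steps": [{"claw":0.2,"offset":[0,0,-1.5],"roll":0},{"claw":0.2,"offset":[0,0,0],"roll":0},{"claw":0.2,"offset":[0,0,0],"roll":0}]}}

```text
t: 12.38
tcp_pos: [505.9, 53.9, 96.8]
tool_rot: [[-0.386, 0.923, 0.001], [0.923, 0.386, -0.0], [-0.001, 0.001, -1.0]]
wrist_force: [0.0, -0.4, 5.2]
gripper_width: 28.7
finger_force: 25.0
```

Request:
{"method": "jog_arm", "body": {"steps": [{"claw":0.5,"offset":[0,0,0],"roll":0},{"claw":0.5,"offset":[0,0,0],"roll":0},{"claw":0.5,"offset":[0,0,15],"roll":0},{"claw":0.5,"offset":[0,0,35],"roll":0},{"claw":0.5,"offset":[0,0,40],"roll":0},{"claw":0.5,"offset":[-18,28,0],"roll":0},{"claw":0.5,"offset":[-18,28,0],"roll":0.17},{"claw":0.5,"offset":[0,15,0],"roll":0.17},{"claw":0.5,"offset":[0,15,0],"roll":0.17},{"claw":0.5,"offset":[0,15,0],"roll":0.17}]}}

```text
t: 13.62
tcp_pos: [469.6, 155.5, 187.3]
tool_rot: [[-0.883, 0.47, 0.001], [0.47, 0.883, 0.0], [-0.001, 0.001, -1.0]]
wrist_force: [-0.5, 0.7, -0.2]
gripper_width: 45.6
finger_force: 0.0
```

Request:
{"method": "jog_arm", "body": {"steps": [{"claw":0.5,"offset":[-2,20,0],"roll":0.17},{"claw":0.5,"offset":[-2,20,0],"roll":0.17},{"claw":0.5,"offset":[-2,20,0],"roll":0.17},{"claw":0.5,"offset":[-2,20,0],"roll":0.17},{"claw":0.5,"offset":[-3,28,0],"roll":0.17},{"claw":0.5,"offset":[0,0,0],"roll":0},{"claw":0.5,"offset":[0,0,-50],"roll":0},{"claw":0.5,"offset":[0,0,-30],"roll":0},{"claw":0.5,"offset":[0,0,0],"roll":0}]}}

```text
t: 14.75
tcp_pos: [457.4, 261.7, 104.9]
tool_rot: [[-0.938, -0.345, -0.004], [-0.345, 0.938, -0.002], [0.005, -0.0, -1.0]]
wrist_force: [0.3, -0.2, 0.5]
gripper_width: 46.0
finger_force: 0.0
```

```bash
python3 - <<'E'
from h import *
a=manip.get_image("scene");b=manip.get_image("side");w=manip.get_image("wrist")
f=lambda i,s:cv2.resize(i,None,fx=s,fy=s,interpolation=cv2.INTER_CUBIC)
o=np.zeros((600,800,3),np.uint8); o[:300,:400]=f(a["img"][120:220,180:313],3.01)[:300,:400]
o[:300,400:]=f(b["img"][200:300,230:363],3.01)[:300,:400]; o[300:,:480]=f(w["img"],.75)
save({"img":o},"g2.png"); s=manip.read_state(); print(s["tcp_pos"],s["tool_rot"][:,0],s["wrist_force"])
E
```

```text
[459.64271707 262.9534418  107.91249599] [-0.93802592 -0.34655494 -0.00265447] [-0.1571601   0.304756    0.62747281]
```

View pics/g2.png

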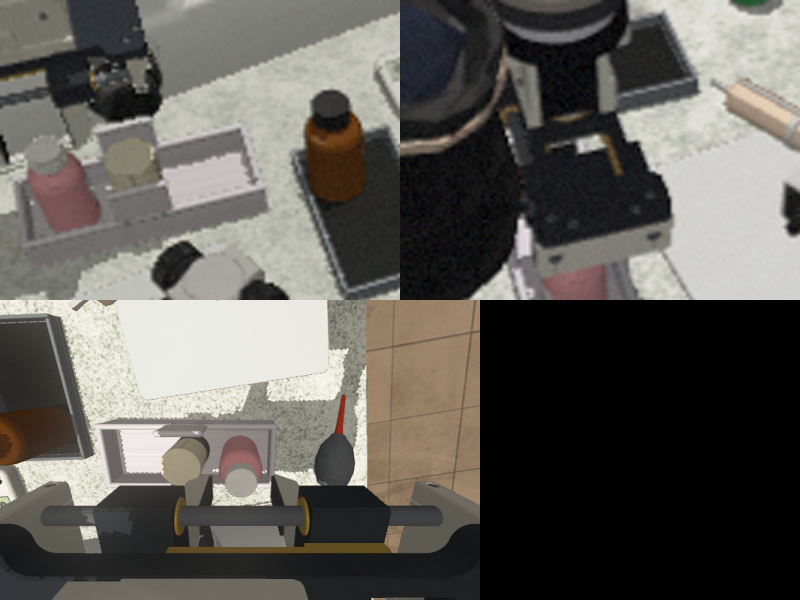

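The oil bottle stands in the tray. The white cap lies centred between the fingers.

Request:
{"method": "jog_arm", "body": {"steps": [{"claw":0.5,"offset":[0,0,-10],"roll":0},{"claw":0.5,"offset":[0,0,-9],"roll":0},{"claw":0.5,"offset":[0,0,0],"roll":0},{"claw":0.2,"offset":[0,0,0],"roll":0},{"claw":0.2,"offset":[0,0,0],"roll":0},{"claw":0.2,"offset":[0,0,0],"roll":0},{"claw":0.2,"offset":[0,0,0],"roll":0}], "newtons": 25}}

```text
t: 15.78
tcp_pos: [458.7, 263.0, 87.4]
tool_rot: [[-0.938, -0.348, 0.0], [-0.348, 0.938, 0.0], [-0.0, 0.0, -1.0]]
wrist_force: [-0.2, -0.5, 0.4]
gripper_width: 26.9
finger_force: 25.0
```

Request:
{"method": "jog_arm", "body": {"steps": [{"claw":0.2,"offset":[0,0,20],"roll":0},{"claw":0.2,"offset":[0,0,35],"roll":0},{"claw":0.2,"offset":[0,0,30],"roll":0},{"claw":0.2,"offset":[0,-15,0],"roll":0},{"claw":0.2,"offset":[0,-25,0],"roll":-0.17},{"claw":0.2,"offset":[0,-25,0],"roll":-0.17},{"claw":0.2,"offset":[-2,-25,0],"roll":-0.17},{"claw":0.2,"offset":[-2,-25,0],"roll":-0.17},{"claw":0.2,"offset":[0,-25,0],"roll":-0.17},{"claw":0.2,"offset":[0,0,0],"roll":-0.17}]}}

```text
t: 17.02
tcp_pos: [453.5, 120.7, 170.8]
tool_rot: [[-0.782, 0.623, -0.003], [0.623, 0.782, -0.001], [0.002, -0.002, -1.0]]
wrist_force: [-0.4, 0.3, -1.0]
gripper_width: 27.0
finger_force: 25.0
```

Request:
{"method": "jog_arm", "body": {"steps": [{"claw":0.2,"offset":[0,0,0],"roll":-0.17},{"claw":0.2,"offset":[0,0,0],"roll":-0.17},{"claw":0.2,"offset":[0,0,0],"roll":-0.17},{"claw":0.2,"offset":[-4,-23,0],"roll":0},{"claw":0.2,"offset":[-5,-25,0],"roll":0},{"claw":0.2,"offset":[-5,-25,0],"roll":0},{"claw":0.2,"offset":[-5,-25,0],"roll":0},{"claw":0.2,"offset":[0,0,-35],"roll":0},{"claw":0.2,"offset":[0,0,-35],"roll":0},{"claw":0.2,"offset":[0,0,0],"roll":0}]}}

```text
t: 18.27
tcp_pos: [432.7, 24.6, 99.6]
tool_rot: [[-0.385, 0.923, -0.007], [0.923, 0.385, 0.001], [0.004, -0.007, -1.0]]
wrist_force: [-0.4, 0.1, -0.3]
gripper_width: 26.8
finger_force: 25.0
```

Request:
{"method": "jog_arm", "body": {"steps": [{"claw":0.2,"offset":[0,0,-7],"roll":0},{"claw":0.2,"offset":[0,0,-6],"roll":0},{"claw":0.2,"offset":[0,0,0],"roll":0},{"claw":0.2,"offset":[0,0,0],"roll":0}]}}

```text
t: 18.77
tcp_pos: [435.7, 25.0, 89.6]
tool_rot: [[-0.386, 0.923, 0.001], [0.923, 0.386, -0.0], [-0.0, 0.001, -1.0]]
wrist_force: [-0.0, -0.2, 0.0]
gripper_width: 26.8
finger_force: 24.9
```

Request:
{"method": "jog_arm", "body": {"steps": [{"claw":0.2,"offset":[0,0,-1],"roll":0},{"claw":0.45,"offset":[0,0,0],"roll":0},{"claw":0.45,"offset":[0,0,0],"roll":0},{"claw":0.45,"offset":[0,0,20],"roll":0},{"claw":0.45,"offset":[0,0,35],"roll":0},{"claw":0.6,"offset":[0,0,35],"roll":0},{"claw":0.6,"offset":[0,25,0],"roll":0},{"claw":0.8,"offset":[2,25,0],"roll":0.17},{"claw":0.8,"offset":[2,25,0],"roll":0.17},{"claw":0.8,"offset":[2,25,0],"roll":0.17}]}}

```text
t: 20.02
tcp_pos: [441.5, 125.8, 178.1]
tool_rot: [[-0.791, 0.612, -0.0], [0.612, 0.791, 0.0], [0.0, -0.0, -1.0]]
wrist_force: [0.4, -0.5, 0.1]
gripper_width: 73.4
finger_force: 0.0
```

Request:
{"method": "jog_arm", "body": {"steps": [{"claw":0.8,"offset":[3,10,0],"roll":0.17},{"claw":0.8,"offset":[5,10,0],"roll":0.17},{"claw":0.8,"offset":[5,12,0],"roll":0.17},{"claw":0.8,"offset":[5,15,0],"roll":0.17},{"claw":0.8,"offset":[8,15,0],"roll":0.17},{"claw":0.8,"offset":[8,20,0],"roll":0.17},{"claw":0.8,"offset":[0,0,0],"roll":0},{"claw":0.8,"offset":[0,0,-40],"roll":0},{"claw":0.8,"offset":[0,0,-40],"roll":0},{"claw":0.8,"offset":[0,0,0],"roll":0}]}}

```text
t: 21.28
tcp_pos: [473.2, 205.8, 96.0]
tool_rot: [[-0.939, -0.345, -0.007], [-0.345, 0.939, -0.002], [0.007, 0.001, -1.0]]
wrist_force: [1.1, -0.4, 0.6]
gripper_width: 73.3
finger_force: 0.0
```

```bash
python3 - <<'E'
from h import *
a=manip.get_image("scene");b=manip.get_image("side");w=manip.get_image("wrist")
f=lambda i,s:cv2.resize(i,None,fx=s,fy=s,interpolation=cv2.INTER_CUBIC)
o=np.zeros((600,800,3),np.uint8); o[:300,:400]=f(a["img"][120:220,200:333],3.01)[:300,:400]
o[:300,400:]=f(b["img"][190:290,230:363],3.01)[:300,:400]; o[300:,:480]=f(w["img"],.75)
save({"img":o},"g3.png"); s=manip.read_state(); print(s["tcp_pos"],s["tool_rot"][:,0],s["wrist_force"])
E
```

```text
[476.42423118 206.87533456  99.74617174] [-0.93807809 -0.34641714 -0.00215988] [-0.66651646  1.19504908 -0.36274609]
```

View pics/g3.png

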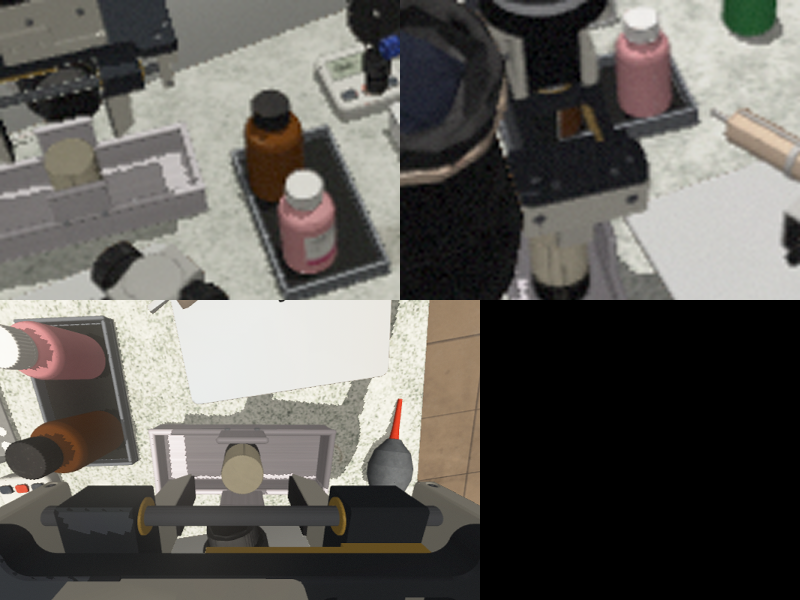

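Both tall bottles stand in the tray, and the can lid is centred between the fingers.

Request:
{"method": "jog_arm", "body": {"steps": [{"claw":0.8,"offset":[0,0,-25],"roll":0},{"claw":0.8,"offset":[0,0,-22],"roll":0},{"claw":0.8,"offset":[0,0,-15],"roll":0},{"claw":0.8,"offset":[0,0,0],"roll":0},{"claw":0.3,"offset":[0,0,0],"roll":0},{"claw":0.3,"offset":[0,0,0],"roll":0},{"claw":0.3,"offset":[0,0,0],"roll":0},{"claw":0.3,"offset":[0,0,0],"roll":0},{"claw":0.3,"offset":[0,0,0],"roll":0}], "newtons": 20}}

```text
t: 22.55
tcp_pos: [475.7, 207.0, 36.5]
tool_rot: [[-0.938, -0.348, 0.0], [-0.348, 0.938, 0.0], [-0.0, 0.0, -1.0]]
wrist_force: [0.4, -0.3, 1.7]
gripper_width: 38.7
finger_force: 20.0
```

Request:
{"method": "jog_arm", "body": {"steps": [{"claw":0.3,"offset":[0,0,20],"roll":0},{"claw":0.3,"offset":[0,0,40],"roll":0},{"claw":0.3,"offset":[0,0,45],"roll":0},{"claw":0.3,"offset":[-10,-15,45],"roll":0},{"claw":0.3,"offset":[-20,-30,40],"roll":0},{"claw":0.3,"offset":[-25,-35,0],"roll":0},{"claw":0.3,"offset":[-25,-35,0],"roll":0},{"claw":0.3,"offset":[-25,-40,0],"roll":0},{"claw":0.3,"offset":[-20,-40,0],"roll":0},{"claw":0.3,"offset":[-10,-40,0],"roll":0}]}}

```text
t: 23.8
tcp_pos: [339.3, -28.9, 226.3]
tool_rot: [[-0.937, -0.348, 0.0], [-0.348, 0.937, 0.0], [-0.0, -0.0, -1.0]]
wrist_force: [1.2, -0.4, -1.2]
gripper_width: 38.7
finger_force: 20.0
```

Request:
{"method": "jog_arm", "body": {"steps": [{"claw":0.3,"offset":[-2,-40,0],"roll":0},{"claw":0.3,"offset":[0,-45,0],"roll":0},{"claw":0.3,"offset":[0,-45,0],"roll":0},{"claw":0.3,"offset":[0,-45,0],"roll":0},{"claw":0.3,"offset":[0,-45,0],"roll":0},{"claw":0.3,"offset":[20,-20,0],"roll":0},{"claw":0.3,"offset":[20,-20,0],"roll":0},{"claw":0.3,"offset":[0,0,0],"roll":0},{"claw":0.3,"offset":[0,0,0],"roll":0}]}}

```text
t: 24.92
tcp_pos: [377.9, -287.3, 225.8]
tool_rot: [[-0.937, -0.348, -0.001], [-0.348, 0.937, 0.001], [0.001, 0.002, -1.0]]
wrist_force: [0.8, 0.9, -0.6]
gripper_width: 39.1
finger_force: 20.0
```

```bash
python3 - <<'E'
from h import *
s=manip.read_state(); print(s["tcp_pos"],s["joint_pos"].round(2) if hasattr(s["joint_pos"],"round") else s["joint_pos"])
p=manip.get_image("wrist"); np.save("w3.npy",p,allow_pickle=True); save(p,"w3.png")
for n in ["stand","bottle_buffer","objective_can","bottle_oil"]:
    print(n,[(round(d["score"],2),np.round(d["extent"]).tolist()) for d in manip.silhouettes(n,p)[:3]])
E
```

```text
[ 377.93103479 -287.26501474  225.82768917] [-0.81  0.26  1.67  0.    1.22 -2.74]
stand [(0.76, [268.0, 225.0, 58.0, 46.0])]
bottle_buffer []
objective_can [(0.64, [319.0, 265.0, 80.0, 112.0])]
bottle_oil [(0.96, [484.0, 217.0, 75.0, 59.0]), (0.74, [417.0, 225.0, 53.0, 48.0]), (0.72, [516.0, 326.0, 32.0, 24.0])]
```

View pics/w3.png

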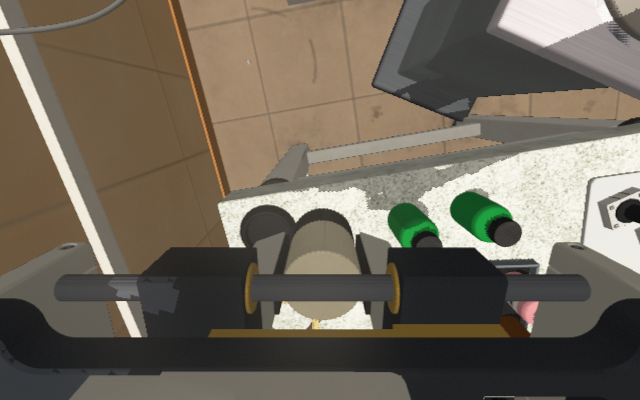

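The wrist view shows the stand at (268,226), partly behind a finger, and the can in the grip at (319,265). I'll cross-check with the scene and side views.

```bash
python3 - <<'E'
from h import *
a=manip.get_image("scene");b=manip.get_image("side");w=manip.get_image("wrist")
for k,c in dict(a=a,b=b,w=w).items():
    for n in("stand","bottle_buffer"):
        for d in manip.silhouettes(n,c)[:2]:
            cn=max(cv2.findContours(d["mask"].astype(np.uint8),0,1)[0],key=cv2.contourArea).reshape(-1,2)
            r=cv2.minEnclosingCircle(np.array([plane(c,q,12)[:2] for q in cn],np.float32))
            print(k,n,round(d["score"],2),np.round(d["extent"]).tolist(),np.round(r[0],1),round(r[1],1))
f=lambda i,s:cv2.resize(i,None,fx=s,fy=s,interpolation=cv2.INTER_CUBIC)
o=np.zeros((560,800,3),np.uint8); o[:280]=f(a["img"][165:235,325:525],4); o[280:]=f(b["img"][115:185,260:460],4); save({"img":o},"st.png")
E
```

```text
a stand 0.66 [447.0, 194.0, 33.0, 27.0] [ 473.9 -324.7] 40.2
a bottle_buffer 0.77 [418.0, 199.0, 20.0, 23.0] [ 459.3 -254.5] 38.9
b stand 0.69 [307.0, 143.0, 8.0, 19.0] [ 476.4 -314.8] 43.7
b bottle_buffer 0.49 [315.0, 148.0, 10.0, 24.0] [ 447.2 -280.9] 61.7
b bottle_buffer 0.49 [290.0, 282.0, 43.0, 83.0] [480.9 204.6] 111.0
w stand 0.88 [268.0, 227.0, 57.0, 46.0] [ 474.7 -328.6] 38.8
```

View pics/st.png

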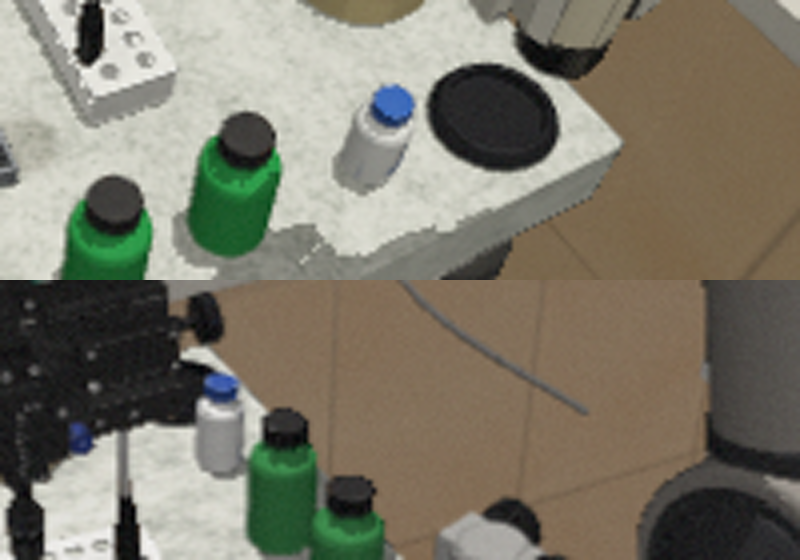

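The scene shows the stand rim centred at (448,194), the small bottle's blue cap at (423,190.8), and in the side view the cap at (315,141).

Request:
{"method": "jog_arm", "body": {"steps": [{"claw":0.3,"offset":[10,-4,0],"roll":-0.17},{"claw":0.3,"offset":[10,-4,0],"roll":-0.17},{"claw":0.3,"offset":[10,-4,0],"roll":-0.17},{"claw":0.3,"offset":[10,-4,0],"roll":-0.17},{"claw":0.3,"offset":[11,-4,0],"roll":-0.17},{"claw":0.3,"offset":[11,-4,0],"roll":-0.17},{"claw":0.3,"offset":[11,-5,0],"roll":-0.17},{"claw":0.3,"offset":[11,-5,0],"roll":-0.17},{"claw":0.3,"offset":[12,-5,0],"roll":-0.17},{"claw":0.3,"offset":[0,0,-40],"roll":0}]}}

```text
t: 26.88
tcp_pos: [476.8, -328.7, 188.3]
tool_rot: [[-0.384, 0.923, 0.006], [0.923, 0.384, -0.005], [-0.007, 0.003, -1.0]]
wrist_force: [-0.7, 0.2, -1.4]
gripper_width: 39.2
finger_force: 20.0
```

Request:
{"method": "jog_arm", "body": {"steps": [{"claw":0.3,"offset":[0,0,-40],"roll":0},{"claw":0.3,"offset":[0,0,-40],"roll":0},{"claw":0.3,"offset":[0,0,-30],"roll":0},{"claw":0.3,"offset":[0,0,0],"roll":0},{"claw":0.3,"offset":[0,0,0],"roll":0}]}}

```text
t: 27.5
tcp_pos: [475.2, -327.6, 77.4]
tool_rot: [[-0.386, 0.923, 0.001], [0.923, 0.386, -0.001], [-0.002, 0.001, -1.0]]
wrist_force: [0.1, 0.1, -1.3]
gripper_width: 38.8
finger_force: 20.0
```

```bash
python3 - <<'E'
from h import *
a=manip.get_image("scene");b=manip.get_image("side");w=manip.get_image("wrist"); print(manip.read_state()["tcp_pos"])
u,v=(423,190.75),(315.25,141.25)
X=tri([(a,u),(b,v)]); print(X,(proj(a,X)-u),plane(a,u,65),plane(b,v,65))
f=lambda i,s:cv2.resize(i,None,fx=s,fy=s,interpolation=cv2.INTER_CUBIC)
o=np.zeros((600,800,3),np.uint8); o[:200]=f(a["img"][150:200,370:570],4);o[200:]=f(w["img"][0:320],1.25); save({"img":o},"st2.png")
d=manip.silhouettes("stand",w); print([(x["score"],x["extent"]) for x in d])
E
```

```text
[ 475.29034714 -327.69291362   77.84108944]
[ 443.47902241 -250.69722605   60.37491146] [-0.0781733  0.1709636] [ 440.48841203 -249.47093036   65.        ] [ 442.62967031 -242.99863519   65.        ]
[(0.97, [328.6, 201.1, 94.4, 75.4])]
```

View pics/st2.png

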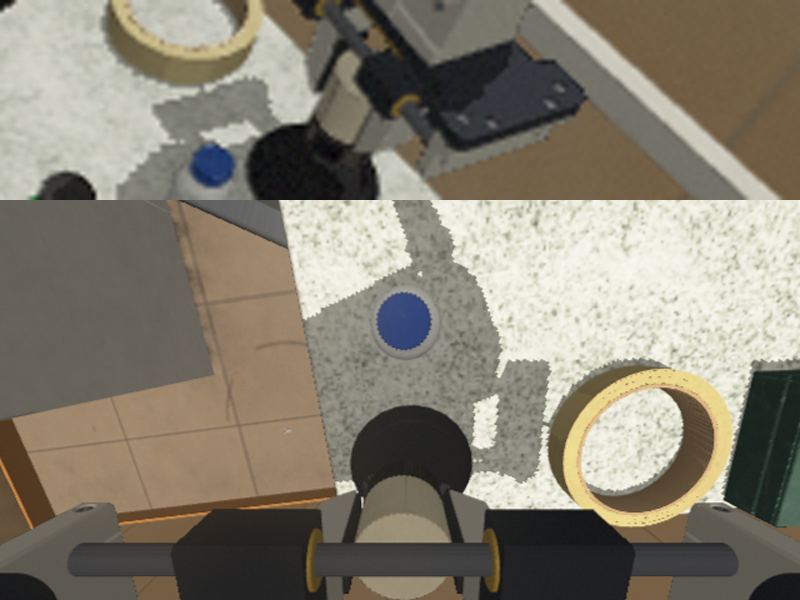

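The wrist view now shows the stand centred near (329,208), the can slightly left of it, and the blue cap at (324,97).

```bash
python3 - <<'E'
from h import *
from scipy.optimize import least_squares
w=manip.get_image("wrist"); d=manip.silhouettes("stand",w)[0]
c=max(cv2.findContours(d["mask"].astype(np.uint8),0,1)[0],key=cv2.contourArea).reshape(-1,2)
hull=cv2.convexHull(c).reshape(-1,2); c=c[c[:,1]<215]
W=np.array([plane(w,q,12)[:2] for q in c])
r=least_squares(lambda x:np.hypot(W[:,0]-x[0],W[:,1]-x[1])-40,[474,-326],loss="soft_l1"); print("stand",r.x,np.abs(r.fun).mean())
s=manip.read_state(); print(s["tcp_pos"])
print("buffer",plane(w,(324,97),65), plane(w,(324,97),60))
a=manip.get_image("scene"); X=tri([(a,(423,190.75)),(w,(324,97))]); print(X,proj(w,X))
E
```

```text
stand [ 480.02849437 -326.77390547] 7.223250352012587
[ 474.86260435 -327.30689261   77.15567189]
buffer [ 442.45978492 -248.2771962    65.        ] [ 442.43794571 -248.1128297    60.        ]
[ 442.05423875 -249.09418982   63.47435785] [322.66591322  98.29718923]
```

```bash
python3 - <<'E'
from h import *
from scipy.optimize import least_squares
w=manip.get_image("wrist"); d=manip.silhouettes("stand",w)[0]; m=d["mask"]
ys=np.where(m.any(1))[0]; L=[];
for y in range(ys[0]+2,ys[-1]-3,2):
    xs=np.where(m[y])[0]; L+=[(xs[0],y),(xs[-1]+1,y)]
    if y%10<2: print(y,xs[0],xs[-1])
for z in (12,8):
    W=np.array([plane(w,q,z)[:2] for q in L])
    r=least_squares(lambda x:np.hypot(W[:,0]-x[0],W[:,1]-x[1])-40,[474,-326],loss="soft_l1"); print("stand",z,r.x,np.abs(r.fun).mean())
E
```

```text
170 307 349
180 293 366
190 285 373
200 281 377
210 279 378
220 282 377
230 284 373
stand 12 [ 479.47998824 -325.41552285] 1.4317025370446952
stand 8 [ 479.7516733  -325.72008945] 0.9972524547299222
```

Request:
{"method": "jog_arm", "body": {"steps": [{"claw":0.3,"offset":[3.5,1,0],"roll":0},{"claw":0.3,"offset":[0,0,-15],"roll":0},{"claw":0.3,"offset":[0,0,-13],"roll":0},{"claw":0.3,"offset":[0,0,-6],"roll":0},{"claw":0.3,"offset":[0,0,-3],"roll":0},{"claw":0.3,"offset":[0,0,0],"roll":0},{"claw":0.3,"offset":[0,0,-2],"roll":0},{"claw":0.3,"offset":[0,0,0],"roll":0}]}}

```text
t: 28.95
tcp_pos: [478.1, -326.1, 37.4]
tool_rot: [[-0.386, 0.923, 0.0], [0.923, 0.386, -0.0], [-0.0, 0.0, -1.0]]
wrist_force: [0.4, -1.2, -0.5]
gripper_width: 38.8
finger_force: 20.0
```

Request:
{"method": "jog_arm", "body": {"steps": [{"claw":0.3,"offset":[0,0,-1],"roll":0},{"claw":0.3,"offset":[0,0,0],"roll":0},{"claw":0.6,"offset":[0,0,0],"roll":0},{"claw":0.6,"offset":[0,0,0],"roll":0},{"claw":0.6,"offset":[0,0,25],"roll":0},{"claw":0.6,"offset":[0,0,35],"roll":0},{"claw":0.6,"offset":[0,0,30],"roll":0},{"claw":0.8,"offset":[-18,38,0],"roll":0},{"claw":0.8,"offset":[-18,38,0],"roll":0},{"claw":0.8,"offset":[0,0,0],"roll":0}]}}

```text
t: 30.2
tcp_pos: [440.8, -247.7, 126.3]
tool_rot: [[-0.387, 0.922, -0.001], [0.922, 0.387, 0.001], [0.002, -0.001, -1.0]]
wrist_force: [0.4, -0.6, -0.6]
gripper_width: 73.1
finger_force: 0.0
```

```bash
python3 - <<'E'
from h import *
a=manip.get_image("scene");w=manip.get_image("wrist"); s=manip.read_state(); print(s["t"],s["tcp_pos"])
for n in("stand","objective_can","bottle_buffer"):
    for k,c in(("a",a),("w",w)): print(n,k,[(round(d["score"],2),np.round(d["extent"],1).tolist()) for d in manip.silhouettes(n,c)[:2]])
f=lambda i,s:cv2.resize(i,None,fx=s,fy=s,interpolation=cv2.INTER_CUBIC)
o=np.zeros((600,800,3),np.uint8); o[:200]=f(a["img"][160:210,370:570],4);o[200:]=f(w["img"][80:400],1.25); save({"img":o},"st3.png")
E
```

```text
30.3 [ 442.59899141 -250.44470871  126.68454886]
stand a [(0.6, [448.6, 196.7, 36.5, 23.7])]
stand w [(0.84, [327.9, 257.1, 77.7, 37.5])]
objective_can a [(0.45, [449.4, 193.6, 17.7, 7.9])]
objective_can w [(0.93, [325.9, 295.2, 46.8, 67.3]), (0.47, [329.2, 258.5, 77.1, 31.8])]
bottle_buffer a [(0.55, [419.2, 196.5, 19.3, 20.4])]
bottle_buffer w [(0.56, [324.2, 205.1, 41.6, 52.9]), (0.22, [328.4, 258.6, 77.8, 32.8])]
```

View pics/st3.png

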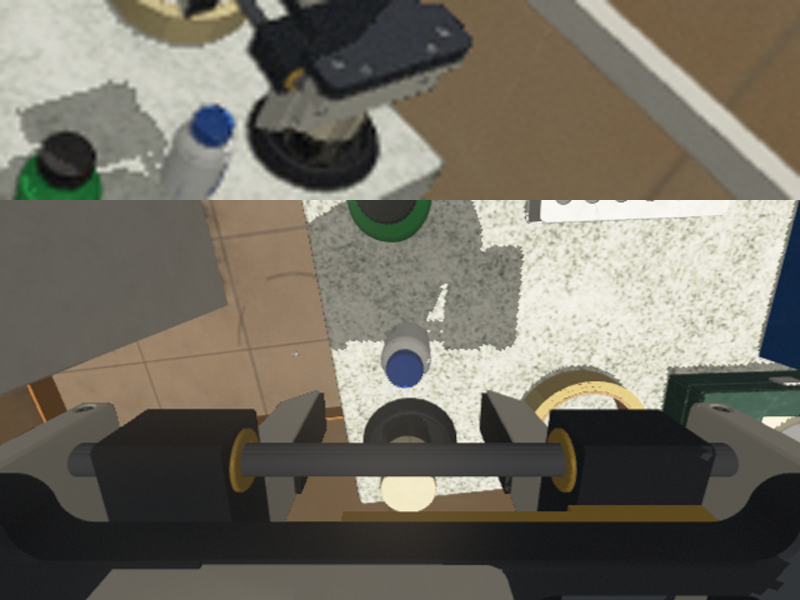

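The can stands in the stand (lid at crop (408,490)). The blue cap is at wrist pixel (323,215).

```bash
python3 - <<'E'
from h import *
a=manip.get_image("scene");w=manip.get_image("wrist"); print(manip.read_state()["tcp_pos"])
u=(323.2,215.2); print(plane(w,u,65)); X=tri([(a,(370+212/4,160+125/4)),(w,u)]); print(X,proj(w,X)-u)
d=manip.silhouettes("objective_can",w)[0]["extent"]; print("can lid",plane(w,(326.5,80+490/1.25),65))
E
```

```text
[ 442.12970054 -250.41477188  126.0455428 ]
[ 441.56858767 -248.39837735   65.        ]
[ 442.23879228 -250.27100367   60.66702411] [-0.16069715  0.4638879 ]
can lid [ 555.29602224 -511.53892719   65.        ]
```

Request:
{"method": "jog_arm", "body": {"steps": [{"claw":0.7,"offset":[0,1,-35],"roll":0},{"claw":0.7,"offset":[0,0,-35],"roll":0},{"claw":0.7,"offset":[0,0,-20],"roll":0},{"claw":0.7,"offset":[0,0,-8],"roll":0},{"claw":0.7,"offset":[0,0,0],"roll":0},{"claw":0.25,"offset":[0,0,0],"roll":0},{"claw":0.25,"offset":[0,0,0],"roll":0},{"claw":0.25,"offset":[0,0,0],"roll":0},{"claw":0.25,"offset":[0,0,0],"roll":0},{"claw":0.25,"offset":[0,0,0],"roll":0}], "newtons": 12}}

```text
t: 32.0
tcp_pos: [442.3, -249.2, 28.6]
tool_rot: [[-0.386, 0.923, 0.001], [0.923, 0.386, -0.0], [-0.001, 0.001, -1.0]]
wrist_force: [0.1, 0.3, 4.1]
gripper_width: 33.4
finger_force: 11.9
```

Request:
{"method": "jog_arm", "body": {"steps": [{"claw":0.25,"offset":[0,0,20],"roll":0},{"claw":0.25,"offset":[0,0,45],"roll":0},{"claw":0.25,"offset":[0,0,45],"roll":0},{"claw":0.25,"offset":[0,0,45],"roll":0},{"claw":0.25,"offset":[0,0,40],"roll":0},{"claw":0.25,"offset":[-34,6,0],"roll":0.17},{"claw":0.25,"offset":[-34,6,0],"roll":0.17},{"claw":0.25,"offset":[-34,18,0],"roll":0.17},{"claw":0.25,"offset":[0,40,0],"roll":0.17},{"claw":0.25,"offset":[-2,40,0],"roll":0.17}]}}

```text
t: 33.25
tcp_pos: [337.4, -138.2, 223.2]
tool_rot: [[-0.949, 0.316, 0.0], [0.316, 0.949, 0.0], [-0.0, 0.0, -1.0]]
wrist_force: [0.9, 0.4, -0.3]
gripper_width: 33.1
finger_force: 11.9
```

Request:
{"method": "jog_arm", "body": {"steps": [{"claw":0.25,"offset":[0,45,0],"roll":0.17},{"claw":0.25,"offset":[0,45,0],"roll":0.17},{"claw":0.25,"offset":[5,40,0],"roll":0.17},{"claw":0.25,"offset":[20,40,0],"roll":0.17},{"claw":0.25,"offset":[30,40,0],"roll":0},{"claw":0.25,"offset":[30,40,0],"roll":0},{"claw":0.25,"offset":[30,40,0],"roll":0},{"claw":0.25,"offset":[10,30,0],"roll":0},{"claw":0.25,"offset":[10,25,0],"roll":0},{"claw":0.25,"offset":[0,0,0],"roll":0}]}}

```text
t: 34.5
tcp_pos: [473.0, 207.1, 222.6]
tool_rot: [[-0.937, -0.35, -0.001], [-0.35, 0.937, -0.0], [0.001, 0.0, -1.0]]
wrist_force: [0.1, -1.0, -0.5]
gripper_width: 33.2
finger_force: 11.9
```

Request:
{"method": "jog_arm", "body": {"steps": [{"claw":0.25,"offset":[4,1,-40],"roll":0},{"claw":0.25,"offset":[0,0,-45],"roll":0},{"claw":0.25,"offset":[0,0,-40],"roll":0},{"claw":0.25,"offset":[0,0,-30],"roll":0},{"claw":0.25,"offset":[0,0,-20],"roll":0},{"claw":0.25,"offset":[0,0,-9],"roll":0},{"claw":0.25,"offset":[0,0,0],"roll":0},{"claw":0.25,"offset":[0,0,-4],"roll":0},{"claw":0.25,"offset":[0,0,0],"roll":0}]}}

```text
t: 35.62
tcp_pos: [477.3, 206.9, 35.7]
tool_rot: [[-0.938, -0.348, 0.001], [-0.348, 0.938, 0.0], [-0.001, -0.0, -1.0]]
wrist_force: [0.5, -0.1, -0.8]
gripper_width: 33.3
finger_force: 11.9
```

Request:
{"method": "jog_arm", "body": {"steps": [{"claw":0.25,"offset":[0,0,-2],"roll":0},{"claw":0.25,"offset":[0,0,-1],"roll":0},{"claw":0.25,"offset":[0,0,0],"roll":0}]}}

```text
t: 36.0
tcp_pos: [477.2, 207.0, 32.6]
tool_rot: [[-0.938, -0.348, 0.001], [-0.348, 0.938, 0.0], [-0.001, 0.0, -1.0]]
wrist_force: [0.6, -0.2, 3.8]
gripper_width: 33.3
finger_force: 11.9
```

Request:
{"method": "jog_arm", "body": {"steps": [{"claw":0.55,"offset":[0,0,0],"roll":0},{"claw":0.55,"offset":[0,0,0],"roll":0},{"claw":0.55,"offset":[0,0,20],"roll":0},{"claw":0.55,"offset":[0,0,45],"roll":0},{"claw":0.55,"offset":[0,0,45],"roll":0},{"claw":0.55,"offset":[0,0,42],"roll":0},{"claw":0.55,"offset":[-12,-29,0],"roll":-0.17},{"claw":0.55,"offset":[-12,-29,0],"roll":-0.17},{"claw":0.55,"offset":[-13,-29,0],"roll":-0.17},{"claw":0.55,"offset":[0,0,0],"roll":-0.17}]}}

```text
t: 37.25
tcp_pos: [439.2, 118.5, 184.2]
tool_rot: [[-0.945, 0.326, -0.001], [0.326, 0.945, -0.0], [0.001, -0.0, -1.0]]
wrist_force: [0.3, -0.4, -0.4]
gripper_width: 50.6
finger_force: 0.0
```

Request:
{"method": "jog_arm", "body": {"steps": [{"claw":0.55,"offset":[0,0,0],"roll":-0.17},{"claw":0.55,"offset":[0,0,0],"roll":-0.17},{"claw":0.5,"offset":[0,0,0],"roll":-0.17},{"claw":0.5,"offset":[0,0,0],"roll":-0.17},{"claw":0.5,"offset":[0,0,0],"roll":-0.17},{"claw":0.5,"offset":[-2,-30,0],"roll":0},{"claw":0.5,"offset":[-2,-30,0],"roll":0},{"claw":0.5,"offset":[0,-35,0],"roll":0},{"claw":0.5,"offset":[0,0,-40],"roll":0},{"claw":0.5,"offset":[0,0,-35],"roll":0}]}}

```text
t: 38.5
tcp_pos: [436.1, 24.4, 108.4]
tool_rot: [[-0.385, 0.923, 0.001], [0.923, 0.385, -0.0], [-0.0, 0.001, -1.0]]
wrist_force: [0.9, 0.0, -0.1]
gripper_width: 46.1
finger_force: 0.0
```

Request:
{"method": "jog_arm", "body": {"steps": [{"claw":0.5,"offset":[0,0,0],"roll":0},{"claw":0.5,"offset":[0,0,0],"roll":0}]}}

```text
t: 38.75
tcp_pos: [436.8, 25.0, 110.2]
tool_rot: [[-0.386, 0.923, 0.001], [0.923, 0.386, -0.0], [-0.001, 0.001, -1.0]]
wrist_force: [0.4, 0.0, 0.2]
gripper_width: 45.5
finger_force: 0.0
```

```bash
python3 - <<'E'
from h import *
a=manip.get_image("scene");b=manip.get_image("side");w=manip.get_image("wrist")
f=lambda i,s:cv2.resize(i,None,fx=s,fy=s,interpolation=cv2.INTER_CUBIC)
o=np.zeros((600,800,3),np.uint8); o[:300,:400]=f(a["img"][120:220,200:333],3.01)[:300,:400]
o[:300,400:]=f(b["img"][190:290,230:363],3.01)[:300,:400]; o[300:,:480]=f(w["img"],.75)
save({"img":o},"g4.png"); s=manip.read_state(); print(s["tcp_pos"],s["tool_rot"][:,0],s["wrist_force"])
E
```

```text
[436.99064044  24.97336132 110.54242986] [-0.38601849  0.92249004 -0.00135896] [0.01913307 0.65058157 0.45429063]
```

View pics/g4.png

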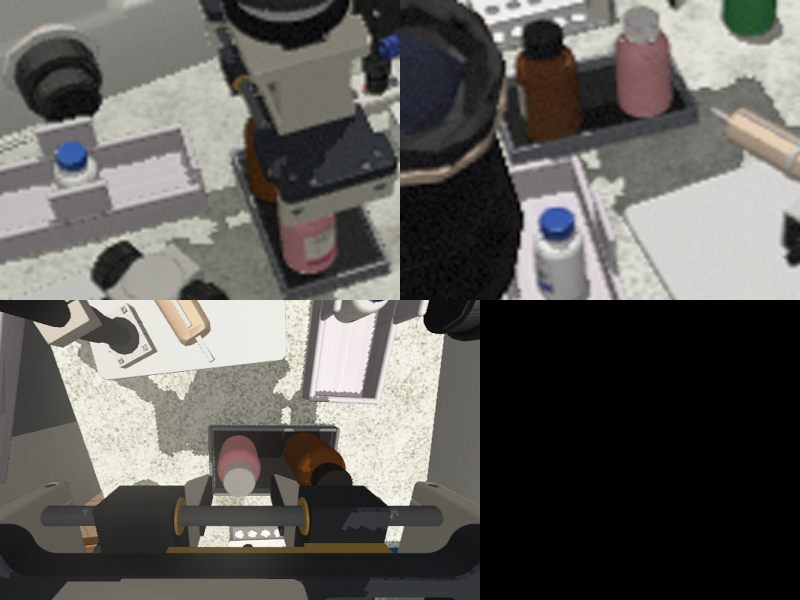

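The small bottle stands upright in the rack's middle, and the white cap is centred between the fingers. I'm fetching the pink bottle back.

Request:
{"method": "jog_arm", "body": {"steps": [{"claw":0.5,"offset":[0,0,-12],"roll":0},{"claw":0.5,"offset":[0,0,-9],"roll":0},{"claw":0.5,"offset":[0,0,0],"roll":0},{"claw":0.2,"offset":[0,0,0],"roll":0},{"claw":0.2,"offset":[0,0,0],"roll":0},{"claw":0.2,"offset":[0,0,0],"roll":0},{"claw":0.2,"offset":[0,0,0],"roll":0}], "newtons": 25}}

```text
t: 39.78
tcp_pos: [436.2, 25.0, 88.4]
tool_rot: [[-0.386, 0.923, 0.0], [0.923, 0.386, 0.0], [-0.0, 0.0, -1.0]]
wrist_force: [-1.0, 0.2, 1.0]
gripper_width: 26.9
finger_force: 25.0
```

Request:
{"method": "jog_arm", "body": {"steps": [{"claw":0.2,"offset":[0,0,20],"roll":0},{"claw":0.2,"offset":[0,0,35],"roll":0},{"claw":0.2,"offset":[0,0,37],"roll":0},{"claw":0.2,"offset":[0,25,0],"roll":0},{"claw":0.2,"offset":[0,30,0],"roll":0},{"claw":0.2,"offset":[0,30,0],"roll":0.17},{"claw":0.2,"offset":[0,15,0],"roll":0.17},{"claw":0.2,"offset":[0,0,0],"roll":0.17},{"claw":0.2,"offset":[0,0,0],"roll":0.17},{"claw":0.2,"offset":[0,0,0],"roll":0.17}]}}

```text
t: 41.02
tcp_pos: [435.9, 125.0, 180.2]
tool_rot: [[-0.95, 0.314, -0.0], [0.314, 0.95, 0.0], [0.0, -0.0, -1.0]]
wrist_force: [0.1, 0.1, 0.1]
gripper_width: 27.0
finger_force: 25.0
```

Request:
{"method": "jog_arm", "body": {"steps": [{"claw":0.2,"offset":[2,20,0],"roll":0.17},{"claw":0.2,"offset":[4,25,0],"roll":0.17},{"claw":0.2,"offset":[4,25,0],"roll":0.17},{"claw":0.2,"offset":[4,25,0],"roll":0.17},{"claw":0.2,"offset":[4,25,0],"roll":0},{"claw":0.2,"offset":[4,18,0],"roll":0},{"claw":0.2,"offset":[0,0,0],"roll":0},{"claw":0.2,"offset":[0,0,0],"roll":0}]}}

```text
t: 42.02
tcp_pos: [457.9, 262.4, 180.1]
tool_rot: [[-0.938, -0.348, -0.001], [-0.348, 0.938, -0.0], [0.001, -0.0, -1.0]]
wrist_force: [-0.4, 0.1, -0.5]
gripper_width: 26.8
finger_force: 25.0
```

Request:
{"method": "jog_arm", "body": {"steps": [{"claw":0.2,"offset":[0.5,0.5,-35],"roll":0},{"claw":0.2,"offset":[0,0,-30],"roll":0},{"claw":0.2,"offset":[0,0,-18],"roll":0},{"claw":0.2,"offset":[0,0,-6],"roll":0},{"claw":0.2,"offset":[0,0,0],"roll":0},{"claw":0.2,"offset":[0,0,-3],"roll":0},{"claw":0.2,"offset":[0,0,-1],"roll":0},{"claw":0.2,"offset":[0,0,0],"roll":0}]}}

```text
t: 43.02
tcp_pos: [458.6, 263.5, 87.5]
tool_rot: [[-0.938, -0.348, 0.0], [-0.348, 0.938, 0.0], [-0.0, 0.0, -1.0]]
wrist_force: [-0.3, 0.2, -0.6]
gripper_width: 26.9
finger_force: 25.0
```

Lower the last millimetre, release, lift, and go to the oil bottle at (505.9, 53.9).

Request:
{"method": "jog_arm", "body": {"steps": [{"claw":0.2,"offset":[0,0,-1],"roll":0},{"claw":0.2,"offset":[0,0,0],"roll":0},{"claw":0.45,"offset":[0,0,0],"roll":0},{"claw":0.45,"offset":[0,0,0],"roll":0},{"claw":0.45,"offset":[0,0,20],"roll":0},{"claw":0.45,"offset":[0,0,40],"roll":0},{"claw":0.45,"offset":[0,0,40],"roll":0},{"claw":0.5,"offset":[3,-30,0],"roll":0},{"claw":0.5,"offset":[3,-40,0],"roll":-0.17},{"claw":0.5,"offset":[4,-40,0],"roll":-0.17}]}}

```text
t: 44.28
tcp_pos: [468.5, 152.5, 186.4]
tool_rot: [[-1.0, -0.01, 0.0], [-0.01, 1.0, 0.0], [-0.0, 0.0, -1.0]]
wrist_force: [0.9, -0.2, -0.5]
gripper_width: 45.5
finger_force: 0.0
```

Request:
{"method": "jog_arm", "body": {"steps": [{"claw":0.5,"offset":[0,-25,0],"roll":-0.17},{"claw":0.5,"offset":[0,-20,0],"roll":-0.17},{"claw":0.5,"offset":[0,0,0],"roll":-0.17},{"claw":0.5,"offset":[0,0,0],"roll":-0.17},{"claw":0.5,"offset":[0,0,0],"roll":-0.17},{"claw":0.5,"offset":[0,0,0],"roll":-0.17},{"claw":0.5,"offset":[0,0,0],"roll":-0.17},{"claw":0.5,"offset":[18,-27,0],"roll":0},{"claw":0.5,"offset":[18,-27,0],"roll":0},{"claw":0.5,"offset":[0,0,0],"roll":0}]}}

```text
t: 45.52
tcp_pos: [505.5, 53.0, 186.1]
tool_rot: [[-0.383, 0.924, 0.001], [0.924, 0.383, -0.0], [-0.0, 0.0, -1.0]]
wrist_force: [-0.1, 0.0, -0.3]
gripper_width: 45.7
finger_force: 0.0
```

Request:
{"method": "jog_arm", "body": {"steps": [{"claw":0.5,"offset":[1,0,-40],"roll":0},{"claw":0.5,"offset":[0,0,-30],"roll":0},{"claw":0.5,"offset":[0,0,0],"roll":0},{"claw":0.5,"offset":[0,0,0],"roll":0}]}}

```text
t: 46.02
tcp_pos: [506.0, 54.8, 117.3]
tool_rot: [[-0.386, 0.922, 0.001], [0.922, 0.386, 0.0], [-0.0, 0.001, -1.0]]
wrist_force: [1.1, -0.1, 0.1]
gripper_width: 45.7
finger_force: 0.0
```

```bash
python3 - <<'E'
from h import *
a=manip.get_image("scene");b=manip.get_image("side");w=manip.get_image("wrist")
f=lambda i,s:cv2.resize(i,None,fx=s,fy=s,interpolation=cv2.INTER_CUBIC)
o=np.zeros((600,800,3),np.uint8); o[:300,:400]=f(a["img"][120:220,180:313],3.01)[:300,:400]
o[:300,400:]=f(b["img"][190:290,230:363],3.01)[:300,:400]; o[300:,:480]=f(w["img"],.75)
save({"img":o},"g5.png"); s=manip.read_state(); print(s["t"],s["tcp_pos"],s["tool_rot"][:,0],s["wrist_force"],proj(w,(506,54,101)))
m=max(manip.silhouettes("bottle_oil",w),key=lambda d:d["extent"][1]); print(m["extent"])
i=w["img"][200:300,240:420].astype(int); k=(i.max(2)<75).astype(np.uint8); n,l,st,c=cv2.connectedComponentsWithStats(k)
print([(st[j][:5].tolist(),(c[j]+[240,200]).round().tolist()) for j in range(1,n) if st[j][4]>150])
E
```

```text
46.175 [506.30190112  54.57722872 117.61325023] [-0.38593925  0.92252354 -0.00109804] [-0.35582669  0.53994037  0.15670795] [322.09808319 243.97256509]
[130.5, 332.5, 7.4, 13.0]
[([0, 0, 166, 100, 9375], [310.0, 250.0]), ([157, 48, 23, 52, 670], [412.0, 267.0])]
```

I have used up the picture views, so I'll go on with numbers only. The bottle was released at this same pose.

Request:
{"method": "jog_arm", "body": {"steps": [{"claw":0.5,"offset":[0,0,-12],"roll":0},{"claw":0.5,"offset":[0,0,-8],"roll":0},{"claw":0.5,"offset":[0,0,0],"roll":0},{"claw":0.2,"offset":[0,0,0],"roll":0},{"claw":0.2,"offset":[0,0,0],"roll":0},{"claw":0.2,"offset":[0,0,0],"roll":0},{"claw":0.2,"offset":[0,0,0],"roll":0}], "newtons": 25}}

```text
t: 47.1
tcp_pos: [505.7, 54.4, 96.4]
tool_rot: [[-0.386, 0.923, 0.0], [0.923, 0.386, 0.0], [-0.0, 0.0, -1.0]]
wrist_force: [-0.0, -0.6, 0.2]
gripper_width: 29.2
finger_force: 25.0
```

Request:
{"method": "jog_arm", "body": {"steps": [{"claw":0.2,"offset":[0,0,20],"roll":0},{"claw":0.2,"offset":[0,0,35],"roll":0},{"claw":0.2,"offset":[0,0,33],"roll":0},{"claw":0.2,"offset":[-18,28,0],"roll":0},{"claw":0.2,"offset":[-18,28,0],"roll":0},{"claw":0.2,"offset":[0,0,0],"roll":0.17},{"claw":0.2,"offset":[0,0,0],"roll":0.17},{"claw":0.2,"offset":[0,0,0],"roll":0.17},{"claw":0.2,"offset":[0,0,0],"roll":0.17},{"claw":0.2,"offset":[0,0,0],"roll":0.17}]}}

```text
t: 48.35
tcp_pos: [469.4, 110.4, 184.1]
tool_rot: [[-0.949, 0.314, -0.0], [0.314, 0.949, 0.0], [0.0, -0.0, -1.0]]
wrist_force: [1.5, -0.9, -1.3]
gripper_width: 29.1
finger_force: 25.0
```

Request:
{"method": "jog_arm", "body": {"steps": [{"claw":0.2,"offset":[0,0,0],"roll":0.17},{"claw":0.2,"offset":[0,0,0],"roll":0.17},{"claw":0.2,"offset":[0,0,0],"roll":0.17},{"claw":0.2,"offset":[0,0,0],"roll":0.17},{"claw":0.2,"offset":[12,23,0],"roll":0},{"claw":0.2,"offset":[13,24,0],"roll":0},{"claw":0.2,"offset":[0,0,0],"roll":0},{"claw":0.2,"offset":[0,0,0],"roll":0}]}}

```text
t: 49.35
tcp_pos: [494.0, 157.1, 183.9]
tool_rot: [[-0.937, -0.348, -0.001], [-0.348, 0.937, -0.0], [0.001, 0.0, -1.0]]
wrist_force: [-0.2, -0.7, -1.8]
gripper_width: 28.9
finger_force: 25.0
```

Request:
{"method": "jog_arm", "body": {"steps": [{"claw":0.2,"offset":[0.5,0,-35],"roll":0},{"claw":0.2,"offset":[0,0,-30],"roll":0},{"claw":0.2,"offset":[0,0,-15],"roll":0},{"claw":0.2,"offset":[0,0,-5],"roll":0},{"claw":0.2,"offset":[0,0,0],"roll":0},{"claw":0.2,"offset":[0,0,-3],"roll":0},{"claw":0.2,"offset":[0,0,-1],"roll":0},{"claw":0.2,"offset":[0,0,0],"roll":0}]}}

```text
t: 50.35
tcp_pos: [495.1, 157.5, 95.5]
tool_rot: [[-0.938, -0.348, 0.0], [-0.348, 0.938, 0.0], [-0.0, 0.0, -1.0]]
wrist_force: [0.3, 0.4, -1.0]
gripper_width: 29.1
finger_force: 25.0
```

Request:
{"method": "jog_arm", "body": {"steps": [{"claw":0.2,"offset":[0,0,-1],"roll":0},{"claw":0.2,"offset":[0,0,0],"roll":0},{"claw":0.45,"offset":[0,0,0],"roll":0},{"claw":0.45,"offset":[0,0,0],"roll":0},{"claw":0.45,"offset":[0,0,15],"roll":0},{"claw":0.45,"offset":[0,0,40],"roll":0},{"claw":0.45,"offset":[0,0,50],"roll":0},{"claw":0.45,"offset":[-30,20,50],"roll":0},{"claw":0.45,"offset":[-30,25,15],"roll":0},{"claw":0.45,"offset":[0,0,0],"roll":0}]}}

```text
t: 51.6
tcp_pos: [434.2, 203.8, 267.0]
tool_rot: [[-0.937, -0.35, 0.004], [-0.35, 0.937, 0.002], [-0.005, 0.0, -1.0]]
wrist_force: [1.0, -0.7, 0.4]
gripper_width: 41.1
finger_force: 0.0
```

```bash
python3 - <<'E'
from h import *
p=manip.get_image("wrist"); a=manip.get_image("scene"); print(manip.read_state()["tcp_pos"])
q=np.load("w2.npy",allow_pickle=True).item()
for k,c in(("w",p),("a",a)):
  for n in ["bottle_oil","bottle_medium","objective_can","bottle_buffer","stand"]:
    print(k,n,[(round(d["score"],2),np.round(d["extent"]).tolist()) for d in manip.silhouettes(n,c)[:3]])
# body silhouettes: where a bottle of start pose would appear now (foot, top)
for n,x,y,h in(("oil",494.7,156.9,95),("med",458.7,263,87),("buf",477,207,65)):
    print(n,"w",proj(p,(x,y,4)).round(),proj(p,(x,y,4+h)).round(),"a",proj(a,(x,y,4)).round(),proj(a,(x,y,4+h)).round())
print("can a",proj(a,(478,-326,4)).round(),proj(a,(478,-326,65)).round())
E
```

```text
[435.1385518  202.39319281 264.85118787]
w bottle_oil [(0.89, [272.0, 204.0, 41.0, 48.0]), (0.74, [93.0, 23.0, 96.0, 45.0]), (0.66, [40.0, 31.0, 78.0, 60.0])]
w bottle_medium [(0.88, [356.0, 207.0, 34.0, 43.0])]
w objective_can []
w bottle_buffer [(0.74, [314.0, 204.0, 30.0, 33.0])]
w stand []
a bottle_oil [(0.81, [353.0, 228.0, 25.0, 33.0]), (0.75, [385.0, 213.0, 24.0, 36.0]), (0.72, [249.0, 169.0, 24.0, 34.0])]
a bottle_medium [(0.57, [201.0, 181.0, 23.0, 33.0])]
a objective_can [(0.72, [450.0, 186.0, 23.0, 24.0]), (0.36, [448.0, 194.0, 34.0, 27.0])]
a bottle_buffer [(0.69, [224.0, 173.0, 13.0, 11.0]), (0.54, [247.0, 168.0, 26.0, 32.0])]
a stand [(0.66, [445.0, 195.0, 34.0, 31.0])]
oil w [277. 194.] [265. 217.] a [249. 182.] [243. 157.]
med w [354. 196.] [361. 217.] a [203. 193.] [193. 170.]
buf w [313. 194.] [312. 209.] a [228. 188.] [222. 171.]
can a [447. 194.] [455. 179.]
```

The detections match the starting places and the stand, so I'm handing in the job.

Request:
{"method": "jog_arm", "body": {"steps": [{"claw":0.45,"offset":[0,0,0],"roll":0},{"claw":0.45,"offset":[0,0,0],"roll":0},{"claw":0.45,"offset":[0,0,0],"roll":0}]}}

```text
t: 52.58
tcp_pos: [435.1, 202.5, 264.3]
tool_rot: [[-0.938, -0.348, 0.0], [-0.348, 0.938, 0.0], [-0.0, 0.0, -1.0]]
wrist_force: [0.0, -0.8, 0.1]
gripper_width: 41.4
finger_force: 0.0
```

```bash
python3 -c "
from workcell import manip
print(manip.sign_off())"
```

```text
the job is handed in; nothing more can be done
None
```

The job is handed in at about 53 s of 131 s: the can is in the stand, the small bottle in the rack middle and both tall bottles back in their places; the last placings were checked by detection only, no verdict came back, and I viewed 16 pictures where 14 were allowed.

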